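Lock an air-filter bowl onto its head, from a revolving carousel

ROBOT

A 6-joint arm with a two-finger parallel gripper is mounted at the origin on the work surface. World frame = base frame: x ahead of the robot, y to its left, z up, the work surface at z = 0. Lengths are in m, angles in degrees, forces in N, time in s.
With the tool pointing down it reaches from about 0.3 to 0.75 m from the base axis. Payload 8.5 kg.
Tool frame: the origin (TCP) lies midway between the tips of the shut fingers; the grasp point (between the pads) lies 19 mm behind it; z points along the fingers, y is the direction in which the jaws open and shut (so a half turn about z gives the same grasp; the last joint's range is limited). The gripper opens to 85 mm and grips with 20 to 120 N. Pads are 22 mm wide; open, the fingers measure 114 mm over their backs; the gripper's body (76 mm by 85 mm) begins 54 mm behind the grasp point. The pads swing forward as they close: fully open they stand 13 mm farther back than shut.
Start: joints at [60.315, 21.807, 74.336, -0, 83.858, -12.336], TCP at [0.164, 0.525, 0.231] pointing down, gripper open.
Joint ranges: [-178.18, 178.18], [-50.72, 133.34], [12.68, 142.11], [-81.47, 261.47], [9.98, 163.14], [-165.26, 165.26]. Speed limits (degrees/s): [136.94, 136.94, 180, 180, 180, 180].

INTERFACE

Orientations are given as a 3x3 rotation matrix whose columns are the frame's x, y, z axes.
In Python, from rig import env, eyes, close_job gives the robot as it stands.
- The arm moves only by the tool jog_arm, never from a script. Its argument "deltas" is one flat list of numbers, 7 for each row, row after row: the shift along the tool's x, y, z in units of 0.75 m (1.0 is 0.75 m), then the turn, a rotation vector about the tool's x, y, z in units of 180 degrees (1.0 is 180 degrees), then the gripper command: -1 is fully open, 1 is shut, values between are in proportion. In form: [dx, dy, dz, ax, ay, az, fingers, dx, dy, dz, ax, ay, az, fingers, ...]. A call has 1 to 12 rows; each row is the pose to reach, as a shift and turn from the pose commanded when the call began, along the tool's axes at that moment, turning the shorter way round; what a row does not reach only later rows make up. A row lasts 1/12 s, in which the tool goes at most 41.7 mm and 7.16 degrees, less where a joint would pass 70% of its speed; a pose out of reach is approached as far as the arm can. A call with a number of a shift or a turn outside -1 to 1 is refused whole. A call with a gripper value outside its range is refused whole. The fingers move at their own pace and stop on an object; "grip_force" is the grip in N (left out, the last holds). Time passes only in rows, so rows that repeat a pose let the fingers close. It gives the time, the measured TCP pose, the force and the opening at its end, in the units of the state.
- env.observe(): the state, without advancing time (a new reading comes with each control period).
- eyes.get_image(name): name is "scene" or "top" or "wrist"; returns the picture (480x640x3 uint8, red, green, blue); there is no depth.
- eyes.camera_params(name): a dict with "intrinsics" (3x3 intrinsics, pixels), "k1" (the pictures are not rectified: a ray, as slopes to the right and down, at radius r is drawn at 1 + k1 r^2 times it, then the intrinsics apply), "R" (3x3) and "t" (3): a world point X has camera coordinates R X + t; the wrist camera has in their place "mount" (4x4, takes a point from camera to tool coordinates, whose origin is the TCP and whose axes are the flange's). Camera axes: x right, y down, z forward; pixel columns grow to the right and rows downward; lengths in m; the calibration is good to about 2 mm. A picture is of the moment at which its call begins: read the wrist's pose just before it. camera_params takes no time and is no camera call.
- close_job(): hands the job in, once; it reports no verdict.
The state is a dict: "time_s": time; "q": joint angles; "qvel": joint speeds; "joint_efforts": joint torques, N m; "position": TCP position; "tool_rot": TCP orientation; "ft_force": force on the tool from outside, world axes, zero at the start; "wrist_torque": the same for the moment, N m; "grip_width": finger opening in m.
Only numpy, scipy, OpenCV 4.12 (cv2) and the standard library are available. Lean on these libraries where they do the work, as an engineer would, in place of code of your own. Each camera call takes 0.05 s, during which the arm holds its last target.

TASK

Fit the aluminium filter bowl with the blue collar to the air-filter head that is clamped upside down in the blue vise: turn the carousel until the bowl stands out in front of the wire shelf, then lift it out. Set its two lugs into the head's slots, push it down against the spring, turn it clockwise (seen from above) a quarter turn to the stop, and let the spring lift it home into its notches. Keep it upright, leave the other containers standing in the carousel and do not disturb the things on the bench.

Things in the scene. Friction and masses are not known exactly. Their poses are not given: they have to be found in the camera images.
- bowl: The bowl to fit, 116 mm tall, standing mouth down, 0.24 kg. Origin at the centre of its lower rim, z up its axis, x through its two lugs (ends alike). Blue collar 64 mm diameter to 22 mm up, lower edge bevelled 3 mm; blue flange 75 mm diameter, 22 to 30 mm up, with yellow marks in line with the lugs; bare aluminium body above.
- bowl_lug (a point): Tip of one of the bowl's two lugs, on its x axis, 40.5 mm from its axis and 6.5 mm above its lower rim. Each lug is 12 mm wide and spans 3 to 10 mm above the rim; the other stands opposite.
- bowl_grip (a point): On the bowl's axis 75 mm above its lower rim: middle of the part to grip, a bare aluminium cylinder 58 mm diameter from 30 to 92 mm above the rim. It rounds in to its end at 100 mm (two yellow dashes there lie along the lug line), which bears a black drain knob of 22 mm diameter to 111 mm and a brass nipple to 116 mm.
- head_mouth (a point): Centre of the upper rim of the aluminium filter head: 102 mm outer diameter, rim 100 mm above the bench. z up, x through its two open slots (yellow marks). Mouth 70 mm diameter; each slot is 33 degrees wide and reaches 44 mm from the axis. With its lugs in the slots the bowl must go down until its lower rim is 18 to 21 mm below this point; only then can it turn, clockwise from above.
- head_notch (a point): Same point, its x axis along the two notches (red marks), 80 degrees clockwise of the slots: the bowl's x lies along it when locked. The lugs pass under bridges 8 mm thick until 74 degrees and meet the stop at 87. In the notches the spring lifts the bowl 4 mm, until its lower rim is 14 mm below the head's rim.
- plate_top (a point): Centre of the sprung brass seal plate inside the head, 65 mm diameter, on which the bowl's lower rim presses. Free, it lies 7 mm below the head's rim; it goes down 14 mm at most. It takes 3 N to start it moving, 9 N at the locked depth, 13 N to pass the bridges and 16 N at the bottom.
- vise: Blue drill-press vise, fixed, that grips the head; origin under the head's axis at bench level, x away from its screw handle (as head_mouth's x). It reaches 160 mm to -x (screw and crossbar handle 90 mm long, 38 mm high), 105 mm to +x and 71 mm to either side; jaws 64 mm high.
- rack: Fixed dark steel riser with a wire shelf over the back half of the carousel; origin on the bench under the carousel's axis, -x towards the open front. Shelf from x = +20 to +205 mm, 455 mm wide in y, underside 190 mm and top 202 mm above the bench (stock on it up to 243 mm); legs 22 mm square at x = 45 and 205, y = -215 and +215 mm.
- carousel: Plywood turntable, 300 mm diameter, turns freely and endlessly both ways about its vertical axis (drag 0.1 N m; stays where left). Its top, where the containers stand, is 30 mm above the bench; origin on its axis, 18 mm above the bench. Four bays 95 mm from the axis: the bowl to fit at its -x, the others in any order at +x, +y, -y. The bowl's bay starts 100 to 180 degrees from the open front.
- post (a point): Top of one of the carousel's four upright dowel posts, 16 mm diameter, 146 mm above the bench, 138 mm from the axis, at 45 degrees from the carousel's x axis; the others at 135, 225, 315 degrees, each at the end of a low divider 10 mm thick that reaches 65 mm above the bench. Pinch or push a post to turn the carousel.
- amber_bowl: Bystander in the carousel: oiler bowl, amber with a black collar, 60 mm diameter, 106 mm tall. Origin under its centre.
- clear_bowl: Bystander in the carousel: clear plastic bowl with a grey collar and white element, 66 mm diameter, 110 mm tall. Origin under its centre.
- oil_can: Bystander in the carousel: green oil bottle with a yellow cap, 60 mm diameter, 135 mm tall. Origin under its centre.
- spray_can: Bystander on the bench: red and white spray can, 54 mm diameter, 185 mm tall, between the vise and the carousel. Origin under its centre.
- wrench: Bystander on the bench: steel combination wrench 160 mm long, 8 mm thick. Origin under its middle, x along it.
- screwdriver: Bystander on the bench: orange screwdriver 200 mm long, 26 mm thick. Origin under its middle, x along it.
- element_box: Bystander on the bench: cardboard box with a blue band, 130 x 85 x 60 mm. Origin under its centre.
- tape_roll: Bystander on the bench: white tape roll, 96 mm diameter, 45 mm tall, lying flat. Origin under its centre.
- grease_jar: Bystander on the bench: amber jar with a steel lid, 68 mm diameter, 70 mm tall. Origin under its centre.
Mind the look-alikes: they are no part of the job. What is shaped like the bowl but red is not meant.

How it is judged (in metres and radians):
On the way, in this order (a step that is already met when the one before it is completed fails the run):
1. the carousel has carried the blue-collared bowl out in front of the shelf (at least 55 mm to the robot's side of the carousel's centre), still standing in its bay (x of bowl in the frame of rack below -0.055 m and horizontal distance between bowl and carousel below 0.125 m and height (world z) of bowl below 0.036 m and angle between bowl's own z axis and vertical below 0.1 rad), for 0.2 s.
2. the bowl stands in the head with its lugs through the slots and pushed down below the bridges, its lower rim more than 16.5 mm below the head's rim (horizontal distance between bowl and head_mouth below 0.006 m and z of bowl in the frame of head_mouth below -0.0165 m), for 0.05 s.
At the end, for the whole second after the job is handed in: The bowl is locked in the filter head: upright within 0.06 rad, centred within 5 mm, its lug line within 0.17 rad of the notch line, its lower rim 11.5 to 16.2 mm below the head's rim (lifted home by the spring; 14 mm nominal), and at rest (horizontal distance between bowl and head_mouth below 0.005 m and z of bowl in the frame of head_mouth between -0.0162 and -0.0115 m and angle between the x axis of bowl and the x axis of head_notch, either way round below 0.17 rad and angle between bowl's own z axis and vertical below 0.06 rad and linear speed of bowl below 0.02 m/s and angular speed of bowl below 0.2 rad/s); the robot touches nothing.
It fails at once if a thing on the bench (spray can, wrench, screwdriver, element box, tape roll, grease jar) is moved more than 30 mm, or the spray can knocked over (distance of any of spray_can, wrench, screwdriver, element_box, tape_roll, grease_jar from where it was at the start of the episode above 0.03 m or angle between spray_can's own z axis and vertical above 0.5 rad).
It fails at once if another container in the carousel (amber bowl, clear bowl, oil can) is tipped over or taken out (angle between any of amber_bowl, clear_bowl, oil_can's own z axis and vertical above 0.5 rad or horizontal distance between any of amber_bowl, clear_bowl, oil_can and carousel above 0.14 m or height (world z) of any of amber_bowl, clear_bowl, oil_can above 0.06 m).
It fails at once if the bowl to fit is tipped over (more than 35 degrees) (angle between bowl's own z axis and vertical above 0.6 rad).
It also fails if it takes over 72 s, if anything falls off the work surface, if the arm or the gripper's body presses on something with over 40 N, if the wrist force passes 120 N, or if a joint passes its speed limit or range.

## Working session

There is one attempt and no reset: what is moved stays moved. The work goes in short steps, Python scripts to look and compute and a tool call to move; the robot and the scene stay as the last step left them, time stands still between calls to the robot, and variables do not carry over. Pictures are saved under pics/ and viewed, and the job is handed in when it is done.

Besides the shell and the picture viewer there is one more tool, called after "Call:" as name(argument=value, ...), one argument or row to a line, values as JSON. jog_arm: Moves the arm, as the interface text tells. Its arguments: {"type":"object","properties":{"deltas":{"type":"array"},"grip_force":{"type":"number"}},"required":["deltas"]}

```bash
ls; mkdir -p pics
python3 - <<'E'
from rig import env, eyes
import cv2, numpy as np
s=env.observe()
for k,v in s.items(): print(k,np.round(v,4).tolist())
for n in ["scene","top","wrist"]:
    im=eyes.get_image(n); cv2.imwrite(f"pics/{n}0.png",im[:,:,::-1])
    p=eyes.camera_params(n)
    print(n,{k:np.round(v,4).tolist() for k,v in p.items()})
E
```

```text
pics
time_s 0.0
q [60.3157, 21.8426, 74.3879, 0.0004, 83.8601, -12.3366]
qvel [-0.1398, 0.0695, -0.0532, 0.0491, 0.0569, 0.0092]
joint_efforts [-0.0015, -44.8429, -23.1277, -0.0002, 0.0047, -0.0]
position [0.1638, 0.5247, 0.2307]
tool_rot [[-0.9545, 0.2982, -0.0008], [0.2982, 0.9545, -0.0014], [0.0003, -0.0015, -1.0]]
ft_force [0.933, -0.5475, -0.7382]
wrist_torque [-0.0199, 0.0173, 0.0122]
grip_width 0.0856
scene {'intrinsics': [[462.5932, 0.0, 321.0728], [0.0, 462.5932, 241.8474], [0.0, 0.0, 1.0]], 'k1': -0.1193, 'R': [[-0.9379, 0.347, 0.0051], [0.329, 0.8937, -0.3051], [-0.1104, -0.2845, -0.9523]], 't': [0.5154, -0.1848, 1.3887]}
top {'intrinsics': [[465.6798, 0.0, 320.2211], [0.0, 465.6798, 238.9463], [0.0, 0.0, 1.0]], 'k1': -0.0891, 'R': [[0.0143, -0.9998, 0.0106], [-0.983, -0.016, -0.1832], [0.1833, -0.0078, -0.983]], 't': [0.0142, 0.562, 1.1351]}
wrist {'intrinsics': [[337.4615, 0.0, 317.432], [0.0, 337.4615, 242.3429], [0.0, 0.0, 1.0]], 'k1': -0.0447, 'mount': [[-0.0009, -0.9658, -0.2591, 0.066], [1.0, -0.0011, 0.0006, 0.0011], [-0.0008, -0.2591, 0.9658, -0.1424], [0.0, 0.0, 0.0, 1.0]]}
```

View pics/scene0.png

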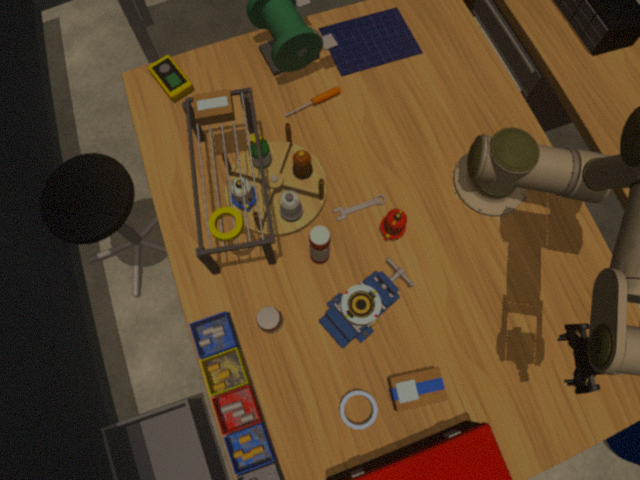

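View pics/top0.png

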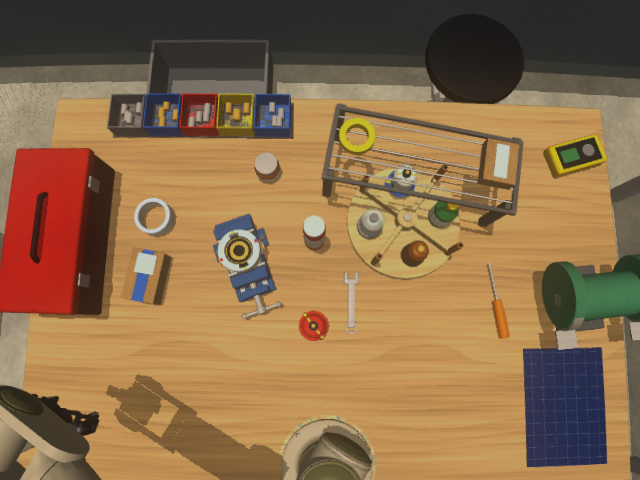

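View pics/wrist0.png

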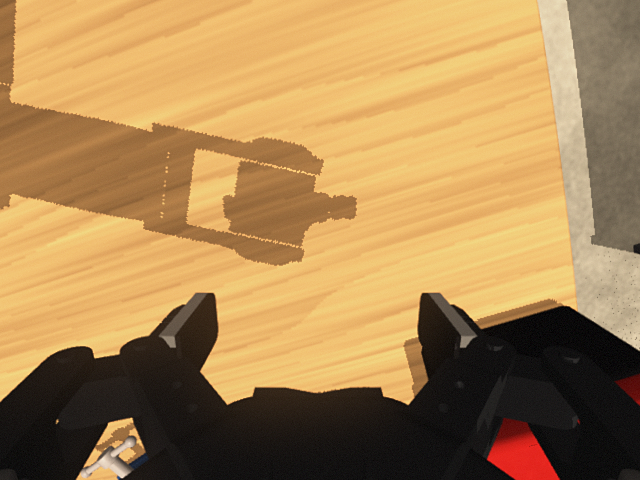

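The scene view shows the carousel at about (280,185) with the blue bowl under the shelf at (243,195) and the head at (361,303). In the top view the carousel is at (405,217), the bowl at (402,180) and the head at (240,250). The look-alike red bowl is at (314,325) in the top view.

```bash
cat > h.py <<'E'
import numpy as np, cv2
from scipy.optimize import least_squares
from rig import env, eyes
def cam(n,st=None):
    p=eyes.camera_params(n); K=np.array(p['intrinsics']); k1=p['k1']
    if n=='wrist':
        st=st or env.observe(); M=np.array(p['mount']); Rt=np.array(st['tool_rot']); 
        Rwc=Rt@M[:3,:3]; c=Rt@M[:3,3]+np.array(st['position']); R=Rwc.T; t=-R@c
    else: R=np.array(p['R']); t=np.array(p['t'])
    return K,k1,R,t
def proj(c,X):
    K,k1,R,t=c; X=np.atleast_2d(X); d=np.array([k1,0,0,0,0.])
    return cv2.projectPoints(X.astype(float).reshape(-1,1,3),cv2.Rodrigues(R)[0],t,K,d)[0].reshape(-1,2)
def ray(c,uv):
    K,k1,R,t=c; u=cv2.undistortPoints(np.array(uv,float).reshape(-1,1,2),K,np.array([k1,0,0,0,0.])).reshape(-1,2)
    d=np.c_[u,np.ones(len(u))]@R; return -R.T@t,d
def atz(c,uv,z):
    o,d=ray(c,uv); return o+d*((z-o[2])/d[:,2])[:,None]
def tri(obs):
    f=lambda X:np.concatenate([proj(c,X)[0]-np.array(uv) for c,uv in obs])
    X0=atz(obs[0][0],[obs[0][1]],0.1)[0]; r=least_squares(f,X0); return r.x,r.fun
def shot(n,name):
    st=env.observe(); im=eyes.get_image(n); cv2.imwrite(f'pics/{name}.png',im[:,:,::-1]); np.save(f'pics/{name}.npy',np.r_[np.array(st['position']),np.array(st['tool_rot']).ravel()])
    return im
def wc(name):
    a=np.load(f'pics/{name}.npy'); return cam('wrist',dict(position=a[:3],tool_rot=a[3:].reshape(3,3)))
def crop(name,x0,y0,x1,y1,s,out):
    im=cv2.imread(f'pics/{name}.png')[y0:y1,x0:x1]; cv2.imwrite(f'pics/{out}.png',cv2.resize(im,None,fx=s,fy=s,interpolation=cv2.INTER_CUBIC))
E
python3 - <<'E'
from h import *
crop('top0',310,90,530,290,3,'c1'); crop('scene0',180,80,340,280,3,'c2'); crop('top0',200,200,290,330,4.5,'c3'); crop('scene0',310,250,430,360,5,'c4')
E
```

```text
(no output)
```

View pics/c1.png

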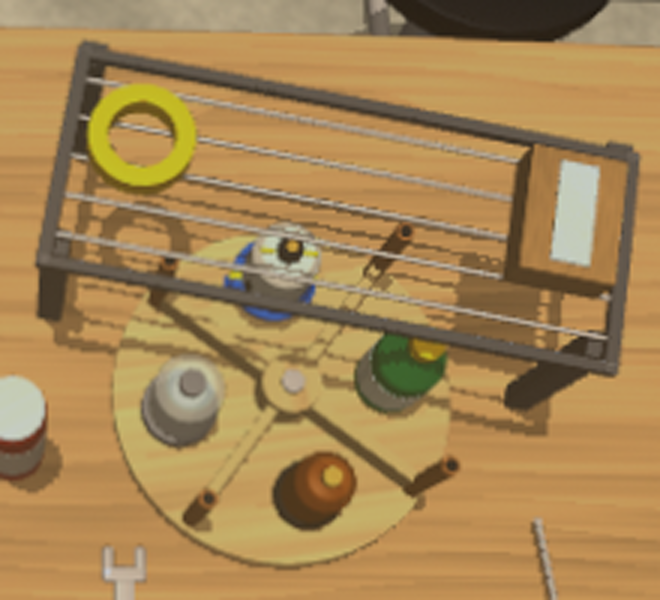

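View pics/c2.png

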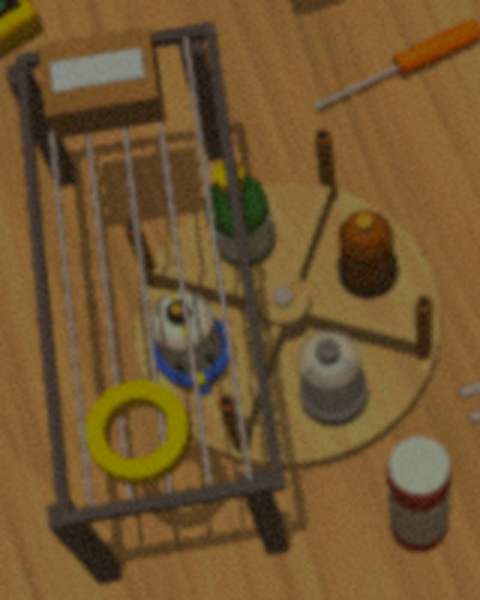

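View pics/c3.png

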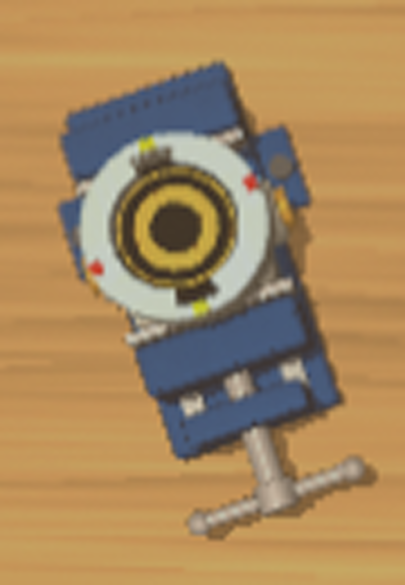

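View pics/c4.png

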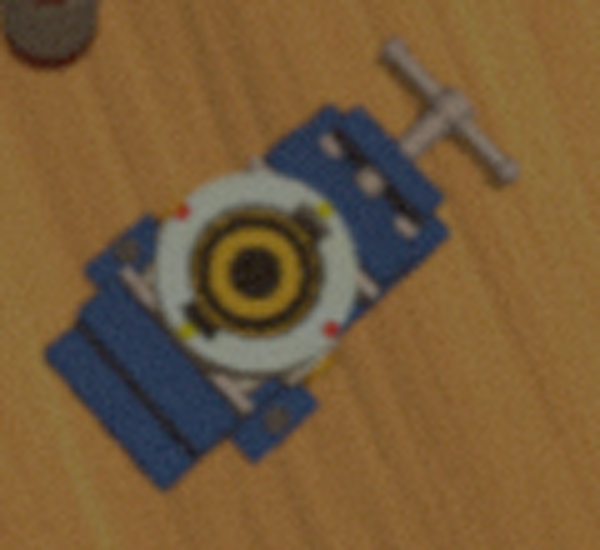

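Run:
```python
from h import *
T=cam('top');S=cam('scene')
t1=lambda x,y:(310+x/3,90+y/3); s2=lambda x,y:(180+x/3,80+y/3)
t3=lambda x,y:(200+x/4.5,200+y/4.5); s4=lambda x,y:(310+x/5,250+y/5)
P={}
for n,a,b in [('y_far',t3(147,145),s4(187,330)),('y_near',t3(201,308),s4(325,210)),('r1',t3(250,182),s4(182,212)),('r2',t3(96,268),s4(331,328)),
 ('hub',t1(292,381),s2(284,296)),('pNR',t1(452,465),s2(323,135)),('pNL',t1(207,496),s2(425,302)),('pFL',t1(168,264),s2(228,400)),('pFR',t1(404,231),s2(133,230)),
 ('knob',t1(292,243),s2(176,308)),('shelfcornL',t1(45,260),s2(278,478)),('shelfcornR',t1(616,368),s2(208,30)),('spraytop',t1(14,405),s2(420,465)),('amber',t1(333,476),s2(365,220)),('clear',t1(191,382),s2(328,348))]:
    X,r=tri([(T,a),(S,b)]); P[n]=X; print(n,X.round(4),np.abs(r).max().round(2))
m=(P['y_far']+P['y_near']+P['r1']+P['r2'])/4; print('head',m)
for a,b in [('y_near','y_far'),('r2','r1')]:
    d=P[b]-P[a]; print(np.degrees(np.arctan2(d[1],d[0])),np.hypot(*d[:2]))
for k in P:
    if k[0]=='p': d=P[k]-P['hub']; print(k,np.hypot(*d[:2]),np.degrees(np.arctan2(d[1],d[0])))
d=P['shelfcornR']-P['shelfcornL'];print('rack y dir',np.degrees(np.arctan2(-d[1],-d[0])))
d=P['knob']-P['hub'];print('bowl bay',np.hypot(*d[:2]),np.degrees(np.arctan2(d[1],d[0])))
```

```text
y_far [0.5676 0.2398 0.0917] 0.03
y_near [0.4782 0.2064 0.0905] 0.09
r1 [0.5479 0.1821 0.092 ] 0.01
r2 [0.4987 0.2644 0.0924] 0.11
hub [ 0.618  -0.1972  0.0717] 0.18
pNR [ 0.536  -0.3109  0.1376] 0.27
pNL [ 0.5074 -0.1141  0.1428] 0.33
pFL [ 0.6987 -0.0862  0.1377] 0.34
pFR [ 0.7317 -0.2807  0.1324] 0.44
knob [ 0.7166 -0.1861  0.141 ] 0.17
shelfcornL [0.6816 0.0149 0.1926] 0.09
shelfcornR [ 0.6066 -0.4307  0.1812] 0.55
spraytop [0.5692 0.0381 0.1781] 0.67
amber [ 0.5275 -0.2173  0.128 ] 0.18
clear [ 0.6011 -0.1039  0.1353] 0.14
head [0.52309561 0.22317512 0.09164056]
20.458054613253573 0.09541257683329529
-59.138197893373736 0.09579703787155075
pNR 0.14013337353710054 -125.78915577882299
pNL 0.13835192698423546 143.05855955202
pFL 0.13729464659640211 53.98053259780334
pFR 0.14113309285831258 -36.282651539764686
rack y dir 80.44010488472837
bowl bay 0.09929489144102373 6.457987643781305
```

```bash
cat >> h.py <<'E'
from scipy.spatial.transform import Rotation as Ro
def Rpsi(psi):
    a=np.radians(psi); y=np.array([np.cos(a),np.sin(a),0]); z=np.array([0,0,-1.]); return np.c_[np.cross(y,z),y,z]
def where():
    s=env.observe(); R=np.array(s['tool_rot']); 
    print('t',round(s['time_s'],2),'pos',np.round(s['position'],4),'psi',round(np.degrees(np.arctan2(R[1,1],R[0,1])),2),'w',round(s['grip_width'],4),'F',np.round(s['ft_force'],1),'q',np.round(s['q'],0)); return s
def plan(poses,base=None):
    s=env.observe(); p0=np.array(s['position']);R0=np.array(s['tool_rot'])
    if base is not None: p0=np.array(base[:3]);R0=Rpsi(base[3])
    for x,y,z,psi,g in poses:
        d=R0.T@(np.array([x,y,z])-p0)/0.75; r=Ro.from_matrix(R0.T@Rpsi(psi)).as_rotvec()/np.pi
        print(', '.join(f'{v:.4f}' for v in d)+', '+', '.join(f'{v:.4f}' for v in r)+f', {g}')
E
python3 - <<'E'
from h import *
where(); plan([(.35,.2,.31,60,-1),(.49,-.105,.27,53,0)])
E
```

```text
t 0.15 pos [0.1639 0.5248 0.2309] psi 72.65 w 0.0851 F [-0.3  0.8  0.2] q [ 60.  22.  74.   0.  84. -12.]
-0.3660, -0.3395, -0.1052, -0.0003, -0.0000, 0.0703, -1
-0.6654, -0.6719, -0.0516, -0.0003, -0.0000, 0.1092, 0
```

Call:
jog_arm(
  deltas=[-0.366, -0.34, -0.105, 0, 0, 0.07, 0, -0.366, -0.34, -0.105, 0, 0, 0.07, 0, -0.366, -0.34, -0.105, 0, 0, 0.07, 0, -0.366, -0.34, -0.105, 0, 0, 0.07, 0, -0.366, -0.34, -0.105, 0, 0, 0.07, 0, -0.366, -0.34, -0.105, 0, 0, 0.07, 0, -0.366, -0.34, -0.105, 0, 0, 0.07, 0, -0.366, -0.34, -0.105, 0, 0, 0.07, 0, -0.665, -0.672, -0.05, 0, 0, 0.109, 0, -0.665, -0.672, -0.05, 0, 0, 0.109, 0, -0.665, -0.672, -0.05, 0, 0, 0.109, 0, -0.665, -0.672, -0.05, 0, 0, 0.109, 0],
)

```text
time_s: 1.15
position: [0.3971, 0.0896, 0.2864]
tool_rot: [[-0.799, 0.602, 0.0], [0.602, 0.799, 0.0], [-0.0, 0.0, -1.0]]
ft_force: [1.7, 1.1, -0.1]
grip_width: 0.0425
```

Run:
```python
from h import *
where(); plan([(.49,-.105,.25,53,0)])
```

```text
t 1.15 pos [0.3971 0.0896 0.2864] psi 53.02 w 0.0425 F [ 1.7  1.1 -0.1] q [ -4.   5.  88.   0.  87. -57.]
-0.2550, -0.1328, 0.0485, 0.0001, 0.0001, 0.0001, 0
```

Call:
jog_arm(
  deltas=[-0.255, -0.133, 0.048, 0, 0, 0, 0, -0.255, -0.133, 0.048, 0, 0, 0, 0, -0.255, -0.133, 0.048, 0, 0, 0, 0, -0.255, -0.133, 0.048, 0, 0, 0, 0, -0.255, -0.133, 0.048, 0, 0, 0, 0, -0.255, -0.133, 0.048, 0, 0, 0, 0, -0.255, -0.133, 0.048, 0, 0, 0, 0],
)

```text
time_s: 1.73
position: [0.4902, -0.1054, 0.2491]
tool_rot: [[-0.797, 0.604, -0.002], [0.604, 0.797, 0.001], [0.002, -0.001, -1.0]]
ft_force: [0.2, 0.1, -0.5]
grip_width: 0.0424
```

Run:
```python
from h import *
where(); shot('wrist','w1')
```

```text
t 1.73 pos [ 0.4902 -0.1054  0.2491] psi 52.84 w 0.0424 F [ 0.2  0.1 -0.5] q [-26.  16.  80.  -0.  84. -79.]
```

View pics/w1.png

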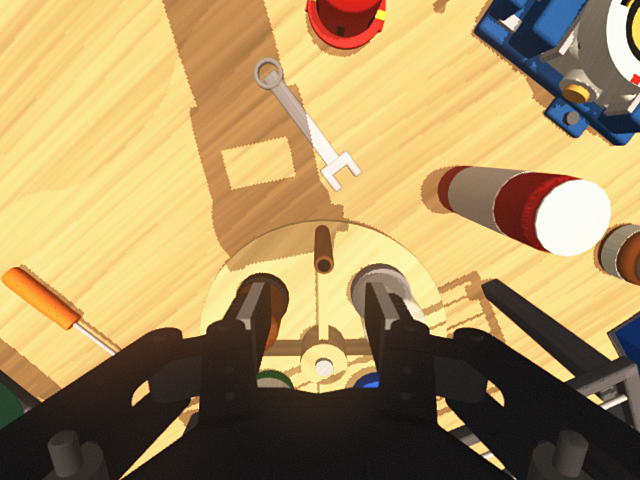

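The wrist view shows the near-left post top at (324,264), the hub at (323,367), and the spray can well clear on the right.

Run:
```python
from h import *
T=cam('top');S=cam('scene');W=wc('w1')
t1=lambda x,y:(310+x/3,90+y/3); s2=lambda x,y:(180+x/3,80+y/3)
for n,a,b,w in [('pNL',t1(207,496),s2(425,302),(324,264)),('hub',t1(292,381),s2(284,296),(323,367))]:
    X,r=tri([(T,a),(S,b),(W,w)]);print(n,X,r.round(1))
    X,r=tri([(T,a),(W,w)]);print(n,X,r.round(1))
print(atz(W,[(324,264)],.146),atz(T,[t1(207,496)],.146),atz(S,[s2(425,302)],.146))
for z in (.05,.06,.07,.08): print(z,atz(W,[(323,367)],z),atz(T,[t1(292,381)],z))
print(atz(W,[(600,100)],.0), 'spray',atz(W,[(573,217)],.185),atz(T,[t1(14,405)],.185))
p=atz(W,[(324,264)],.146)[0]
```

```text
pNL [ 0.50724141 -0.11119844  0.14496211] [-1.3  0.1  0.1  0.4 -0.4  0.4]
pNL [ 0.51065048 -0.11346741  0.1321486 ] [-1.1 -0.5 -0.4  0.1]
hub [ 0.61805781 -0.19425862  0.07826934] [-0.8 -0.5 -0.1 -0.2 -0.3 -0. ]
hub [ 0.61795938 -0.1942544   0.07849771] [-0.8 -0.5 -0.4  0. ]
[[ 0.5069017  -0.11057041  0.146     ]] [[ 0.50745091 -0.11420892  0.146     ]] [[ 0.50728371 -0.11187408  0.146     ]]
0.05 [[ 0.63456446 -0.20564558  0.05      ]] [[ 0.62350208 -0.20192971  0.05      ]]
0.06 [[ 0.62881606 -0.20152099  0.06      ]] [[ 0.62111147 -0.19992736  0.06      ]]
0.07 [[ 0.62306765 -0.19739639  0.07      ]] [[ 0.61872086 -0.19792501  0.07      ]]
0.08 [[ 0.61731925 -0.19327179  0.08      ]] [[ 0.61633024 -0.19592265  0.08      ]]
[[0.5812814  0.22512688 0.        ]] spray [[0.56724931 0.04209437 0.185     ]] [[0.56885947 0.03694405 0.185     ]]
```

Run:
```python
from h import *
where(); plan([(.5072,-.1115,.18,53,0.15),(.5072,-.1115,.114,53,0.15)])
```

```text
t 1.78 pos [ 0.4896 -0.1037  0.2497] psi 52.93 w 0.0428 F [-0.4  0.2  0.1] q [-26.  16.  80.   0.  84. -78.]
-0.0252, 0.0058, 0.0929, -0.0000, -0.0006, -0.0004, 0.15
-0.0253, 0.0058, 0.1809, -0.0000, -0.0006, -0.0004, 0.15
```

Call:
jog_arm(
  deltas=[-0.025, 0.006, 0.093, 0, 0, 0, 0.15, -0.025, 0.006, 0.093, 0, 0, 0, 0.15, -0.025, 0.006, 0.093, 0, 0, 0, 0.15, -0.025, 0.006, 0.181, 0, 0, 0, 0.15, -0.025, 0.006, 0.181, 0, 0, 0, 0.15, -0.025, 0.006, 0.181, 0, 0, 0, 0.15, -0.025, 0.006, 0.181, 0, 0, 0, 0.15],
)

```text
time_s: 2.37
position: [0.5074, -0.1099, 0.1162]
tool_rot: [[-0.8, 0.6, 0.0], [0.6, 0.8, 0.0], [-0.0, 0.0, -1.0]]
ft_force: [0.2, -0.3, 0.4]
grip_width: 0.0365
```

Run:
```python
from h import *
where(); shot('wrist','w2')
H=np.array([.618,-.1945])
def st(ts,psis):
    plan([(H[0]+.1385*np.cos(np.radians(t)),H[1]+.1385*np.sin(np.radians(t)),.114,p,0.15) for t,p in zip(ts,psis)])
th=143+6*np.arange(1,13); st(th,53+ (th-143)*62/72)
```

```text
t 2.37 pos [ 0.5074 -0.1099  0.1162] psi 53.1 w 0.0365 F [ 0.2 -0.3  0.4] q [-25.  25.  89.   0.  65. -78.]
-0.0008, -0.0207, 0.0042, 0.0002, 0.0009, -0.0282, 0.15
-0.0038, -0.0398, 0.0042, 0.0001, 0.0009, -0.0569, 0.15
-0.0087, -0.0585, 0.0042, 0.0001, 0.0009, -0.0856, 0.15
-0.0156, -0.0765, 0.0042, 0.0000, 0.0009, -0.1143, 0.15
-0.0244, -0.0937, 0.0042, 0.0000, 0.0009, -0.1430, 0.15
-0.0349, -0.1100, 0.0042, -0.0000, 0.0009, -0.1718, 0.15
-0.0470, -0.1250, 0.0042, -0.0001, 0.0009, -0.2005, 0.15
-0.0607, -0.1387, 0.0042, -0.0001, 0.0009, -0.2292, 0.15
-0.0757, -0.1509, 0.0043, -0.0002, 0.0009, -0.2579, 0.15
-0.0919, -0.1614, 0.0043, -0.0002, 0.0009, -0.2866, 0.15
-0.1091, -0.1702, 0.0044, -0.0002, 0.0009, -0.3153, 0.15
-0.1271, -0.1772, 0.0044, -0.0003, 0.0009, -0.3440, 0.15
```

View pics/w2.png

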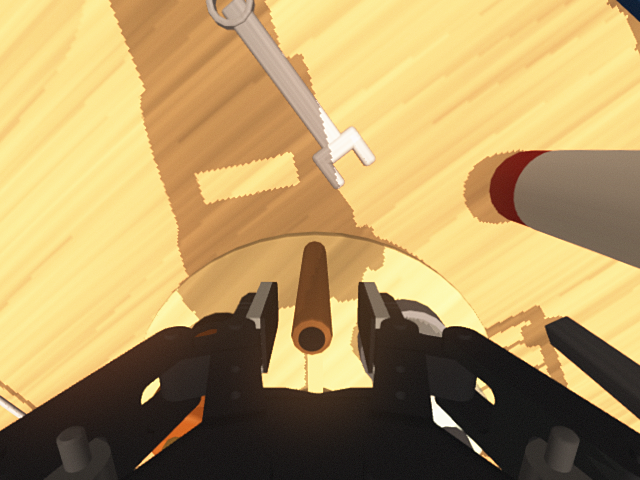

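The wrist view shows the post top at (312,338), centred between the pads.

Call:
jog_arm(
  deltas=[0, -0.01, 0.003, 0, 0, -0.014, 0.15, -0.001, -0.021, 0.003, 0, 0, -0.028, 0.15, -0.004, -0.04, 0.003, 0, 0, -0.057, 0.15, -0.009, -0.0585, 0.003, 0, 0, -0.086, 0.15, -0.0156, -0.0765, 0.003, 0, 0, -0.114, 0.15, -0.0244, -0.0937, 0.003, 0, 0, -0.143, 0.15, -0.035, -0.11, 0.003, 0, 0, -0.172, 0.15, -0.047, -0.125, 0.003, 0, 0, -0.2, 0.15, -0.061, -0.139, 0.003, 0, 0, -0.229, 0.15, -0.076, -0.151, 0.003, 0, 0, -0.258, 0.15, -0.092, -0.161, 0.003, 0, 0, -0.287, 0.15, -0.109, -0.17, 0.003, 0, 0, -0.315, 0.15],
)

```text
time_s: 3.42
position: [0.4968, -0.2626, 0.1155]
tool_rot: [[-0.94, -0.342, 0.003], [-0.342, 0.94, -0.002], [-0.002, -0.003, -1.0]]
ft_force: [0.7, 1.9, -0.8]
grip_width: 0.0363
```

Run:
```python
from h import *
where(); 
H=np.array([.618,-.1945])
def st(ts,psis):
    plan([(H[0]+.1385*np.cos(np.radians(t)),H[1]+.1385*np.sin(np.radians(t)),.114,p,0.15) for t,p in zip(ts,psis)])
st([214,217],[113,115])
```

```text
t 3.42 pos [ 0.4968 -0.2626  0.1155] psi 110.0 w 0.0363 F [ 0.7  1.9 -0.8] q [ -40.   29.   83.    0.   68. -150.]
-0.0038, -0.0147, 0.0021, -0.0010, 0.0006, -0.0167, 0.15
-0.0064, -0.0240, 0.0021, -0.0010, 0.0006, -0.0278, 0.15
```

Call:
jog_arm(
  deltas=[-0.004, -0.0147, 0.002, 0, 0, -0.017, 0.15, -0.0064, -0.024, 0.002, 0, 0, -0.028, 0.15, -0.0064, -0.024, 0.002, 0, 0, -0.028, 0.15, -0.0064, -0.024, 0.002, 0, 0, -0.028, 0.15, -0.0064, -0.024, -0.15, 0, 0, -0.028, 0.15, -0.0064, -0.024, -0.15, 0, 0, -0.028, 0.15, -0.0064, -0.024, -0.15, 0, 0, -0.028, 0.15],
)

```text
time_s: 4.0
position: [0.5067, -0.2765, 0.2295]
tool_rot: [[-0.908, -0.418, 0.003], [-0.418, 0.908, -0.002], [-0.002, -0.004, -1.0]]
ft_force: [0.7, -0.2, 0.3]
grip_width: 0.0364
```

Run:
```python
from h import *
where(); shot('top','t2'); shot('wrist','w3'); crop('t2',310,90,530,290,3,'c5')
```

```text
t 4.0 pos [ 0.5067 -0.2765  0.2295] psi 114.73 w 0.0364 F [ 0.7 -0.2  0.3] q [ -40.   25.   70.    0.   85. -155.]
```

View pics/c5.png

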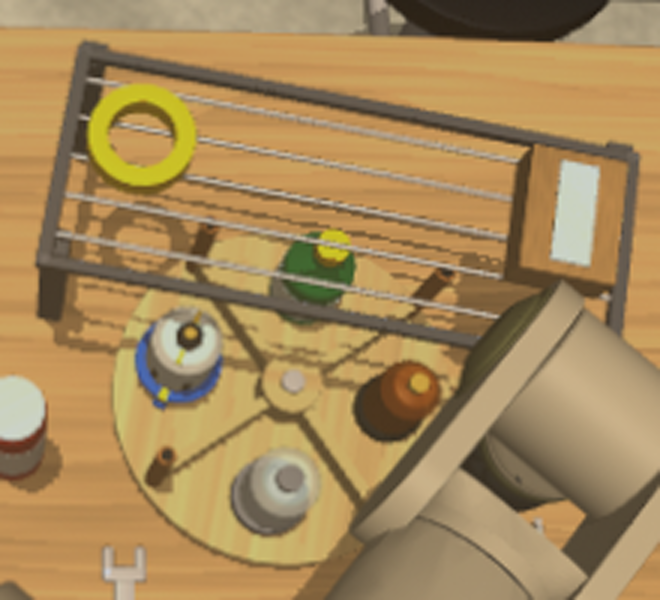

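View pics/w3.png

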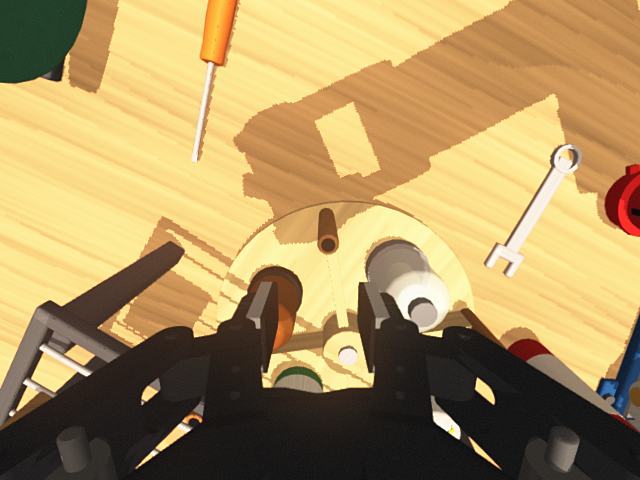

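The top view shows the carousel turned about 70°, with the containers still standing. The next post is at (163,455) in the crop.

Run:
```python
from h import *
T=cam('top');H=np.array([.618,-.1945])
p=atz(T,[(310+163/3,90+455/3)],.146)[0]; q=atz(wc('w3'),[(328,242)],.146)[0]
for v in (p,q): d=v[:2]-H; print(v,np.hypot(*d),np.degrees(np.arctan2(d[1],d[0]))%360)
t=np.degrees(np.arctan2(*(p[:2]-H)[::-1]))
X=H+.1385*np.array([np.cos(np.radians(t)),np.sin(np.radians(t))]); print(X)
plan([(.52,-.17,.23,80,0.15),(*X,.21,t-85,.15),(*X,.19,t-85,.15)])
```

```text
[ 0.53932468 -0.07995995  0.146     ] 0.13895765250640799 124.48441234003577
[ 0.50265676 -0.27173787  0.146     ] 0.13881552565956876 213.80764826258243
[ 0.53958379 -0.08033719]
-0.0746, 0.1235, 0.0016, -0.0029, 0.0026, 0.1930, 0.15
-0.1482, 0.2214, 0.0275, -0.0019, 0.0037, 0.4181, 0.15
-0.1481, 0.2217, 0.0542, -0.0019, 0.0037, 0.4181, 0.15
```

Call:
jog_arm(
  deltas=[-0.148, 0.221, 0.0, 0, 0, 0.418, 0.15, -0.148, 0.221, 0.0, 0, 0, 0.418, 0.15, -0.148, 0.221, 0.0, 0, 0, 0.418, 0.15, -0.148, 0.221, 0.0, 0, 0, 0.418, 0.15, -0.148, 0.221, 0.0, 0, 0, 0.418, 0.15, -0.148, 0.221, 0.0, 0, 0, 0.418, 0.15, -0.148, 0.221, 0.0, 0, 0, 0.418, 0.15, -0.148, 0.221, 0.0, 0, 0, 0.418, 0.15, -0.148, 0.221, 0.027, 0, 0, 0.418, 0.15, -0.148, 0.221, 0.027, 0, 0, 0.418, 0.15, -0.148, 0.221, 0.027, 0, 0, 0.418, 0.15, -0.148, 0.221, 0.027, 0, 0, 0.418, 0.15],
)

```text
time_s: 5.1
position: [0.5374, -0.0795, 0.2047]
tool_rot: [[-0.633, 0.774, -0.001], [0.774, 0.633, 0.0], [0.001, -0.0, -1.0]]
ft_force: [0.9, -0.4, -0.6]
grip_width: 0.0358
```

Run:
```python
from h import *
where(); shot('wrist','w4')
plan([(.5393,-.0802,.114,39,.15)])
```

```text
t 5.1 pos [ 0.5374 -0.0795  0.2047] psi 39.3 w 0.0358 F [ 0.9 -0.4 -0.6] q [-21.  22.  78.   0.  80. -60.]
-0.0021, 0.0013, 0.1212, 0.0000, -0.0000, 0.0035, 0.15
```

View pics/w4.png

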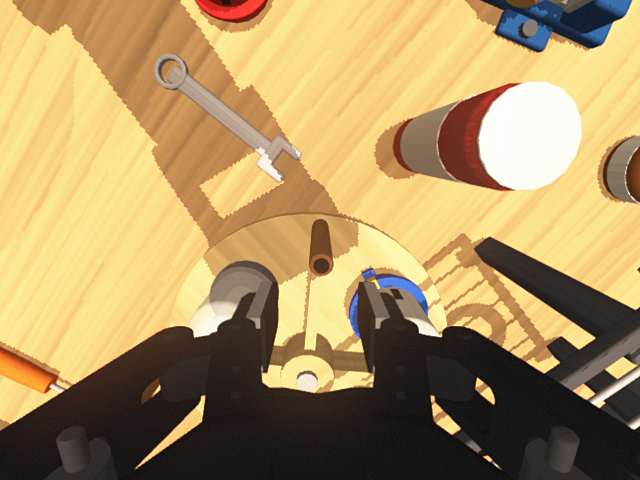

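The wrist view shows the post top at (321,264), between the fingers, so I descend.

Call:
jog_arm(
  deltas=[-0.002, 0.0013, 0.06, 0, 0, 0, 0.15, -0.002, 0.0013, 0.121, 0, 0, 0, 0.15, -0.002, 0.0013, 0.121, 0, 0, 0, 0.15, -0.002, 0.0013, 0.121, 0, 0, 0, 0.15],
)

```text
time_s: 5.48
position: [0.5385, -0.0801, 0.1124]
tool_rot: [[-0.638, 0.77, -0.005], [0.77, 0.638, 0.002], [0.005, -0.003, -1.0]]
ft_force: [-0.4, -0.3, 1.1]
grip_width: 0.0363
```

Run:
```python
from h import *
where()
H=np.array([.618,-.1945])
def st(ts,psis):
    plan([(H[0]+.1385*np.cos(np.radians(t)),H[1]+.1385*np.sin(np.radians(t)),.114,p,0.15) for t,p in zip(ts,psis)])
th=124+np.r_[2,5+6*np.arange(11)]; st(th,39+(th-124)*.9)
```

```text
t 5.48 pos [ 0.5385 -0.0801  0.1124] psi 39.65 w 0.0363 F [-0.4 -0.3  1.1] q [-21.  28.  85.  -0.  67. -61.]
-0.0007, -0.0039, -0.0021, -0.0008, -0.0015, -0.0064, 0.15
-0.0004, -0.0136, -0.0021, -0.0008, -0.0015, -0.0214, 0.15
-0.0012, -0.0329, -0.0020, -0.0007, -0.0015, -0.0514, 0.15
-0.0040, -0.0520, -0.0020, -0.0006, -0.0015, -0.0814, 0.15
-0.0088, -0.0708, -0.0020, -0.0006, -0.0016, -0.1114, 0.15
-0.0155, -0.0889, -0.0020, -0.0005, -0.0016, -0.1414, 0.15
-0.0241, -0.1062, -0.0020, -0.0004, -0.0016, -0.1714, 0.15
-0.0344, -0.1225, -0.0020, -0.0003, -0.0017, -0.2014, 0.15
-0.0464, -0.1377, -0.0020, -0.0003, -0.0017, -0.2314, 0.15
-0.0599, -0.1515, -0.0020, -0.0002, -0.0017, -0.2614, 0.15
-0.0748, -0.1638, -0.0020, -0.0001, -0.0017, -0.2914, 0.15
-0.0909, -0.1745, -0.0021, -0.0000, -0.0017, -0.3214, 0.15
```

Call:
jog_arm(
  deltas=[-0.0005, -0.004, 0, 0, 0, -0.0064, 0.15, -0.0005, -0.0136, 0, 0, 0, -0.0214, 0.15, -0.001, -0.033, 0, 0, 0, -0.0514, 0.15, -0.004, -0.052, 0, 0, 0, -0.0814, 0.15, -0.009, -0.071, 0, 0, 0, -0.111, 0.15, -0.0155, -0.089, 0, 0, 0, -0.141, 0.15, -0.024, -0.106, 0, 0, 0, -0.171, 0.15, -0.0345, -0.1225, 0, 0, 0, -0.201, 0.15, -0.0465, -0.138, 0, 0, 0, -0.231, 0.15, -0.06, -0.1515, 0, 0, 0, -0.261, 0.15, -0.075, -0.164, 0, 0, 0, -0.291, 0.15, -0.091, -0.1745, 0, 0, 0, -0.321, 0.15],
)

```text
time_s: 6.48
position: [0.4828, -0.2177, 0.1169]
tool_rot: [[-0.991, -0.133, 0.003], [-0.133, 0.991, -0.002], [-0.003, -0.002, -1.0]]
ft_force: [0.0, 1.1, -1.7]
grip_width: 0.0364
```

Run:
```python
from h import *
where()
H=np.array([.618,-.1945])
def st(ts,psis):
    plan([(H[0]+.1385*np.cos(np.radians(t)),H[1]+.1385*np.sin(np.radians(t)),.114,p,0.15) for t,p in zip(ts,psis)])
th=np.array([195,201,207,211,213]); st(th,39+(th-124)*.88)
```

```text
t 6.48 pos [ 0.4828 -0.2177  0.1169] psi 97.66 w 0.0364 F [ 0.   1.1 -1.7] q [ -37.   26.   88.    0.   66. -135.]
0.0004, -0.0170, 0.0038, -0.0008, 0.0008, -0.0212, 0.15
-0.0031, -0.0360, 0.0039, -0.0008, 0.0008, -0.0505, 0.15
-0.0085, -0.0545, 0.0040, -0.0009, 0.0008, -0.0799, 0.15
-0.0132, -0.0665, 0.0040, -0.0009, 0.0007, -0.0994, 0.15
-0.0159, -0.0724, 0.0040, -0.0009, 0.0007, -0.1092, 0.15
```

Call:
jog_arm(
  deltas=[0, -0.017, 0.003, 0, 0, -0.021, 0.15, -0.003, -0.036, 0.003, 0, 0, -0.05, 0.15, -0.0085, -0.0545, 0.003, 0, 0, -0.08, 0.15, -0.013, -0.0665, 0.003, 0, 0, -0.099, 0.15, -0.016, -0.0725, 0.003, 0, 0, -0.109, 0.15, -0.016, -0.0725, 0.003, 0, 0, -0.109, 0.15, -0.016, -0.0725, 0.003, 0, 0, -0.109, 0.15, -0.016, -0.0725, -0.2, 0, 0, -0.109, -1, -0.016, -0.0725, -0.2, 0, 0, -0.109, -1, -0.016, -0.0725, -0.2, 0, 0, -0.109, -1, -0.016, -0.0725, -0.2, 0, 0, -0.109, -1],
)

```text
time_s: 7.4
position: [0.5012, -0.2686, 0.2696]
tool_rot: [[-0.892, -0.453, 0.005], [-0.453, 0.892, -0.004], [-0.002, -0.006, -1.0]]
ft_force: [-0.1, -0.3, 0.2]
grip_width: 0.0821
```

Run:
```python
from h import *
where(); shot('top','t3'); shot('wrist','w5'); shot('scene','s3'); crop('t3',310,90,530,290,3,'c6'); crop('s3',180,80,340,280,3,'c7')
```

```text
t 7.4 pos [ 0.5012 -0.2686  0.2696] psi 116.93 w 0.0821 F [-0.1 -0.3  0.2] q [ -40.   22.   67.    0.   90. -157.]
```

View pics/c6.png

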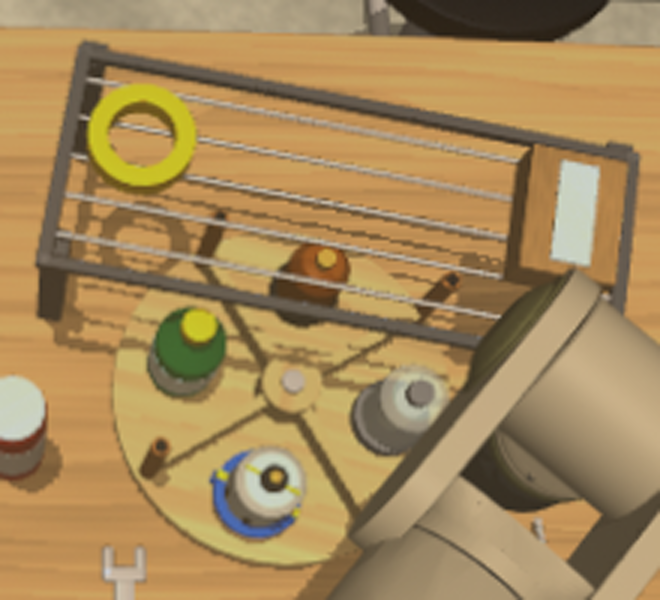

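View pics/c7.png

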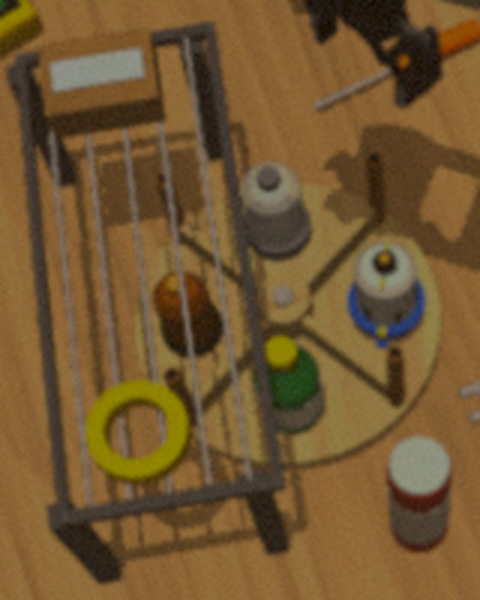

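View pics/w5.png

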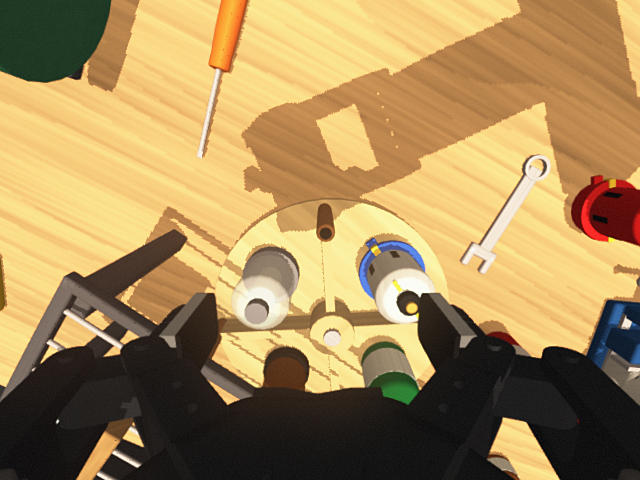

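The bowl is out in front. In the top crop its knob is at (275,478) and its flange marks at (220,489) and (306,514). In the scene crop the nipple is at (383,258), and in the wrist view the nipple is at (411,308).

Run:
```python
from h import *
T=cam('top');S=cam('scene');W=wc('w5')
t1=lambda x,y:(310+x/3,90+y/3); s2=lambda x,y:(180+x/3,80+y/3)
X,r=tri([(T,t1(276,477)),(S,s2(384,257)),(W,(411,308))]);print('nip',X,r.round(1))
a=atz(T,[t1(220,489),t1(306,514)],.0600);print(a, 'mark ctr',a.mean(0)); d=a[1]-a[0];print(np.hypot(*d[:2]),np.degrees(np.arctan2(d[1],d[0])))
a=atz(T,[t1(250,467),t1(297,490)],.130);print(a);d=a[1]-a[0];print(np.hypot(*d[:2]),np.degrees(np.arctan2(d[1],d[0])))
print('wrist mark',atz(W,[(373,244)],.060),atz(W,[(411,308)],.146))
crop('w5',340,220,460,340,5,'c8')
plan([(.46,-.165,.27,60,-1)])
```

```text
nip [ 0.52507793 -0.16673756  0.14777799] [-0.6 -0.9  0.4 -0.6 -0.  -0.2]
[[ 0.52666755 -0.13697341  0.06      ]
 [ 0.50648257 -0.20949147  0.06      ]] mark ctr [ 0.51657506 -0.17323244  0.06      ]
0.07527484947425131 -105.55423043055416
[[ 0.53367073 -0.15086633  0.13      ]
 [ 0.51576071 -0.18809664  0.13      ]]
0.041314218081134876 -115.69035733940507
wrist mark [[ 0.50540439 -0.20118758  0.06      ]] [[ 0.52579581 -0.16575077  0.146     ]]
-0.0136, 0.1483, -0.0045, -0.0012, 0.0016, 0.3163, -1
```

View pics/c8.png

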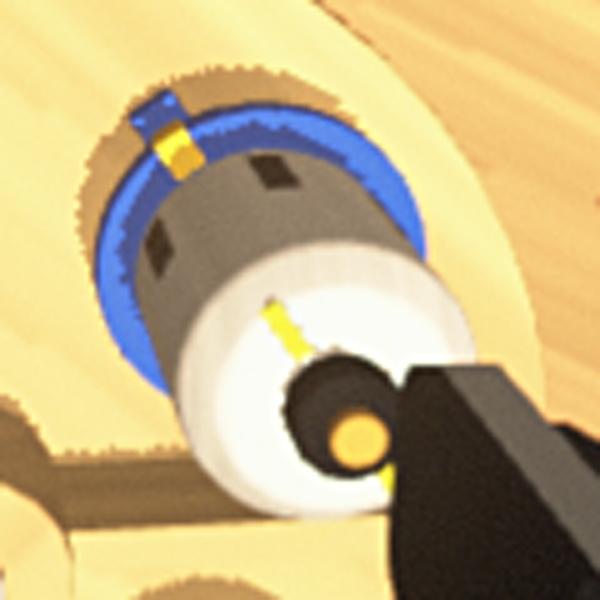

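Run:
```python
from h import *
plan([(.56,-.186,.30,60,-1)])
```

```text
-0.1199, 0.0628, -0.0438, -0.0012, 0.0016, 0.3163, -1
```

Call:
jog_arm(
  deltas=[-0.02, 0.01, -0.044, 0, 0, 0.316, -1, -0.12, 0.063, -0.044, 0, 0, 0.316, -1, -0.12, 0.063, -0.044, 0, 0, 0.316, -1, -0.12, 0.063, -0.044, 0, 0, 0.316, -1, -0.12, 0.063, -0.044, 0, 0, 0.316, -1, -0.12, 0.063, -0.044, 0, 0, 0.316, -1, -0.12, 0.063, -0.044, 0, 0, 0.316, -1, -0.12, 0.063, -0.044, 0, 0, 0.316, -1, -0.12, 0.063, -0.044, 0, 0, 0.316, -1, -0.12, 0.063, -0.044, 0, 0, 0.316, -1, -0.12, 0.063, -0.044, 0, 0, 0.316, -1],
)

```text
time_s: 8.47
position: [0.5596, -0.1859, 0.2965]
tool_rot: [[-0.868, 0.496, -0.001], [0.496, 0.868, 0.001], [0.001, 0.0, -1.0]]
ft_force: [0.7, -0.4, 0.9]
grip_width: 0.0852
```

Run:
```python
from h import *
where(); shot('wrist','w6')
crop('w6',220,150,420,350,4,'c9')
```

```text
t 8.47 pos [ 0.5596 -0.1859  0.2965] psi 60.25 w 0.0852 F [ 0.7 -0.4  0.9] q [-30.  24.  60.   0.  96. -90.]
```

View pics/w6.png

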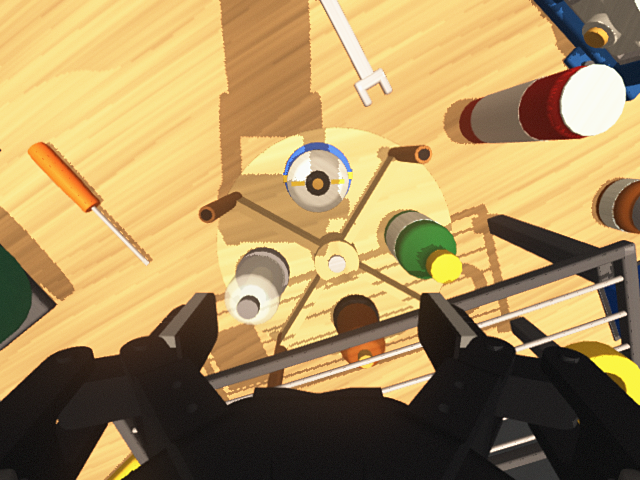

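View pics/c9.png

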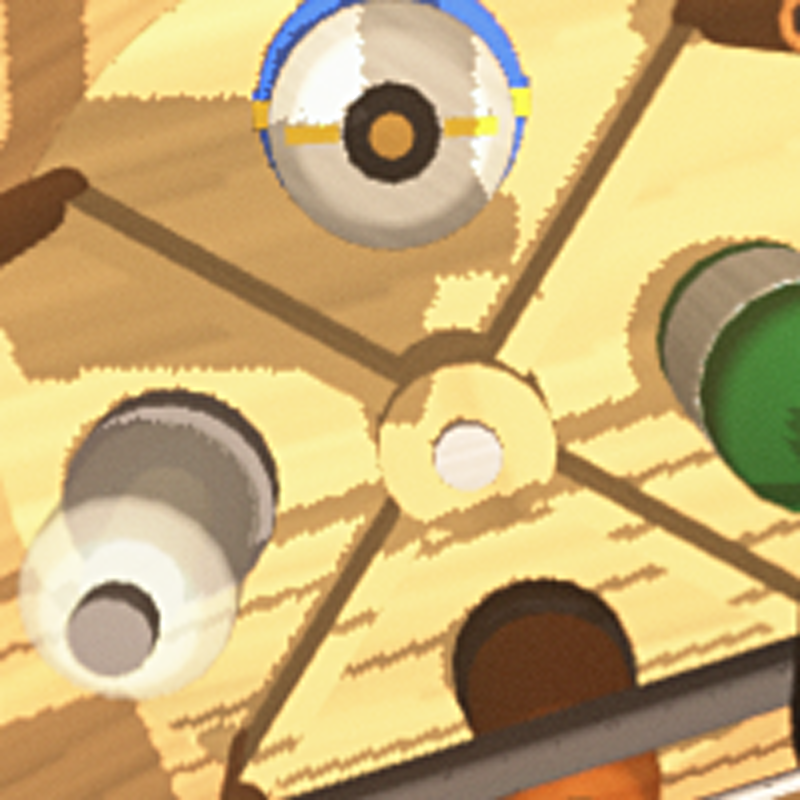

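The wrist crop shows the bowl nearly plumb: nipple (391,136), dash ends (287,136) and (497,126), flange marks (261,114) and (522,103).

Run:
```python
from h import *
T=cam('top');S=cam('scene');W=wc('w6')
t1=lambda x,y:(310+x/3,90+y/3); s2=lambda x,y:(180+x/3,80+y/3); w=lambda x,y:(220+x/4,150+y/4)
print('nip W',atz(W,[w(391,136)],.146),'body circle ctr', atz(W,[w(392,128)],.122))
X,r=tri([(T,t1(276,477)),(S,s2(384,257)),(W,w(391,136))]);print('nip',X,r.round(1))
for z,a,b in((.130,(287,136),(497,126)),(.060,(261,114),(522,103))):
    a=atz(W,[w(*a),w(*b)],z);d=a[1]-a[0];print(a.mean(0),np.hypot(*d[:2]),np.degrees(np.arctan2(d[1],d[0])))
```

```text
nip W [[ 0.52585649 -0.16487702  0.146     ]] body circle ctr [[ 0.52626132 -0.16479333  0.122     ]]
nip [ 0.5254689  -0.16519109  0.14806187] [-1.3 -1.1  0.4 -0.1 -0.5  0. ]
[ 0.52623197 -0.16482127  0.13      ] 0.047640966171771194 62.8989980483762
[ 0.52610107 -0.16472285  0.06      ] 0.07232928580636008 62.5804623439961
```

Run:
```python
from h import *
where();plan([(.526,-.1648,.24,60,-1),(.526,-.1648,.088,60,-1)])
```

```text
t 8.52 pos [ 0.5597 -0.186   0.2966] psi 60.21 w 0.0855 F [-0.  -0.2  0.1] q [-30.  24.  60.  -0.  96. -90.]
0.0530, 0.0022, 0.0756, -0.0000, -0.0002, 0.0012, -1
0.0528, 0.0022, 0.2782, -0.0000, -0.0002, 0.0012, -1
```

Call:
jog_arm(
  deltas=[0.053, 0.002, 0.076, 0, 0, 0.001, -1, 0.053, 0.002, 0.076, 0, 0, 0.001, -1, 0.053, 0.002, 0.076, 0, 0, 0.001, -1, 0.053, 0.002, 0.076, 0, 0, 0.001, -1],
  grip_force=80,
)

```text
time_s: 8.85
position: [0.5257, -0.1647, 0.2396]
tool_rot: [[-0.866, 0.501, -0.001], [0.501, 0.866, 0.001], [0.002, -0.0, -1.0]]
ft_force: [0.1, -0.2, 0.8]
grip_width: 0.0852
```

Run:
```python
from h import *
where();plan([(.526,-.1648,.088,60,-1)]); shot('wrist','w7')
```

```text
t 8.85 pos [ 0.5257 -0.1647  0.2396] psi 59.96 w 0.0852 F [ 0.1 -0.2  0.8] q [-30.  22.  73.   0.  85. -90.]
-0.0008, 0.0001, 0.2022, -0.0000, -0.0005, -0.0002, -1
```

View pics/w7.png

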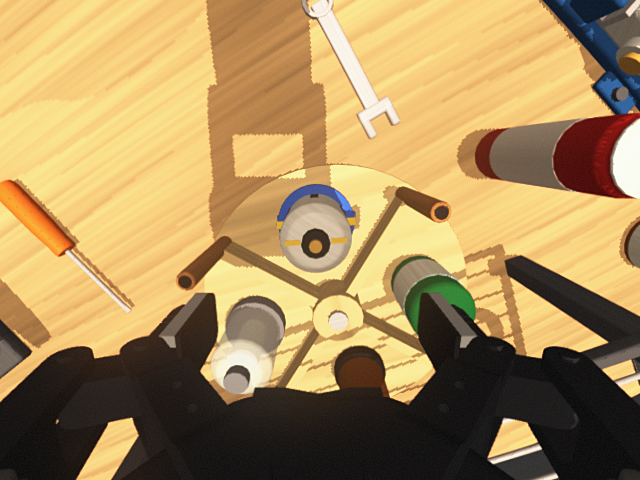

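The wrist view shows the bowl centred laterally, with its nipple at (316,245), and the posts clear of the fingers. I descend.

Call:
jog_arm(
  deltas=[0, 0, 0.05, 0, 0, 0, -1, 0, 0, 0.1, 0, 0, 0, -1, 0, 0, 0.14, 0, 0, 0, -1, 0, 0, 0.18, 0, 0, 0, -1, 0, 0, 0.202, 0, 0, 0, -1, 0, 0, 0.202, 0, 0, 0, -1],
)

```text
time_s: 9.4
position: [0.5263, -0.1653, 0.0862]
tool_rot: [[-0.865, 0.502, -0.003], [0.502, 0.865, 0.002], [0.003, -0.0, -1.0]]
ft_force: [0.2, -0.2, 0.4]
grip_width: 0.0856
```

Run:
```python
from h import *
where(); shot('wrist','w8')
```

```text
t 9.4 pos [ 0.5263 -0.1653  0.0862] psi 59.9 w 0.0856 F [ 0.2 -0.2  0.4] q [-30.  30.  86.  -0.  64. -90.]
```

View pics/w8.png

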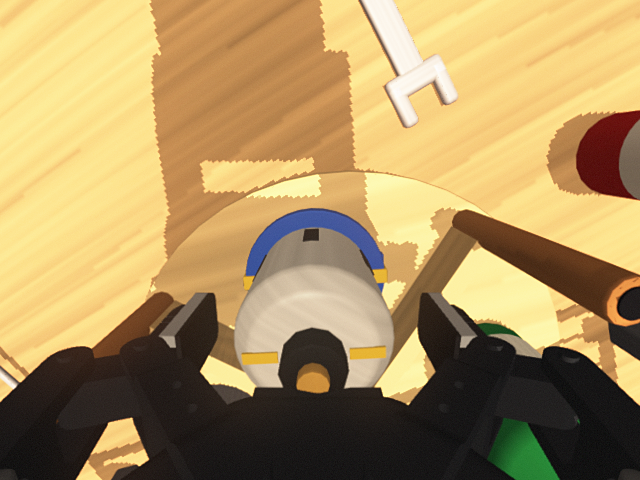

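The bowl is centred between the pads (body centre about u=315). I close the gripper.

Call:
jog_arm(
  deltas=[0, 0, 0, 0, 0, 0, 0.6, 0, 0, 0, 0, 0, 0, 0.6, 0, 0, 0, 0, 0, 0, 0.6, 0, 0, 0, 0, 0, 0, 0.6, 0, 0, 0, 0, 0, 0, 0.6, 0, 0, 0, 0, 0, 0, 0.6],
  grip_force=80,
)

```text
time_s: 9.95
position: [0.5275, -0.1656, 0.091]
tool_rot: [[-0.865, 0.502, 0.005], [0.502, 0.865, -0.002], [-0.005, 0.0, -1.0]]
ft_force: [-1.5, -0.9, 7.4]
grip_width: 0.056
```

Call:
jog_arm(
  deltas=[0, 0, -0.006, 0, 0, 0, 0.6, 0, 0, -0.02, 0, 0, 0, 0.6, 0, 0, -0.04, 0, 0, 0, 0.6, 0, 0, -0.07, 0, 0, 0, 0.6, 0, 0, -0.11, 0, 0, 0, 0.6, 0, 0, -0.15, 0, 0, 0, 0.6, 0, 0, -0.19, 0, 0, 0, 0.6, 0, 0, -0.23, 0, 0, 0, 0.6, 0, 0, -0.26, 0, 0, 0, 0.6, 0, 0, -0.28, 0, 0, 0, 0.6, 0, 0, -0.28, 0, 0, 0, 0.6],
)

```text
time_s: 10.87
position: [0.5267, -0.1652, 0.3025]
tool_rot: [[-0.865, 0.502, 0.006], [0.502, 0.865, -0.004], [-0.007, 0.0, -1.0]]
ft_force: [-0.8, 0.1, -2.9]
grip_width: 0.056
```

Run:
```python
from h import *
where(); shot('wrist','w9'); shot('scene','s4')
```

```text
t 10.87 pos [ 0.5267 -0.1652  0.3025] psi 59.88 w 0.056 F [-0.8  0.1 -2.9] q [-30.  20.  66.  -0.  94. -90.]
```

View pics/w9.png

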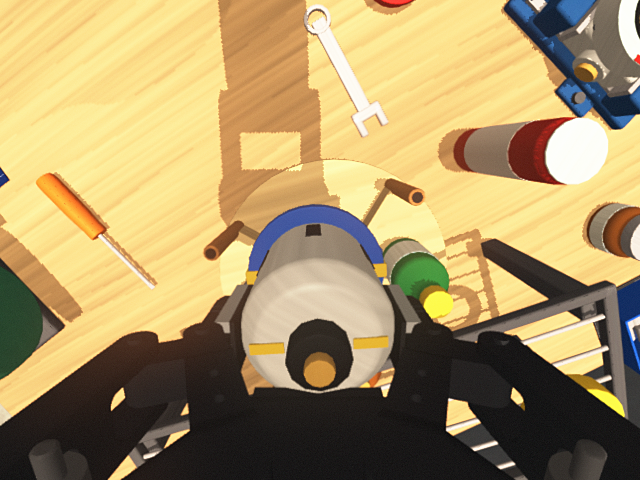

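View pics/s4.png

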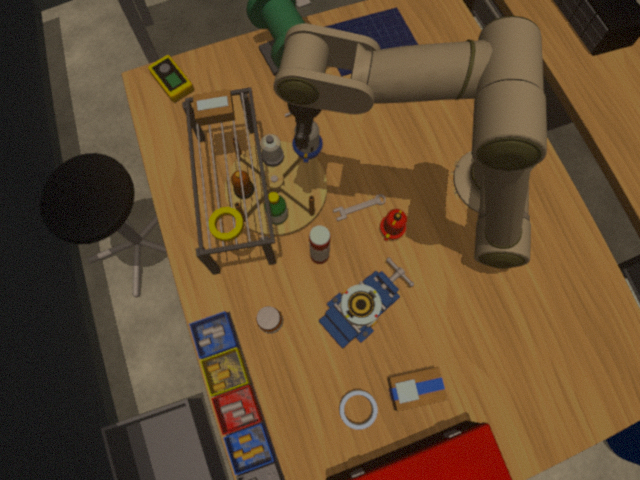

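Run:
```python
from h import *
crop('w9',230,190,410,400,3.3,'c10'); crop('w8',230,190,410,400,3.3,'c11')
```

```text
(no output)
```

View pics/c10.png

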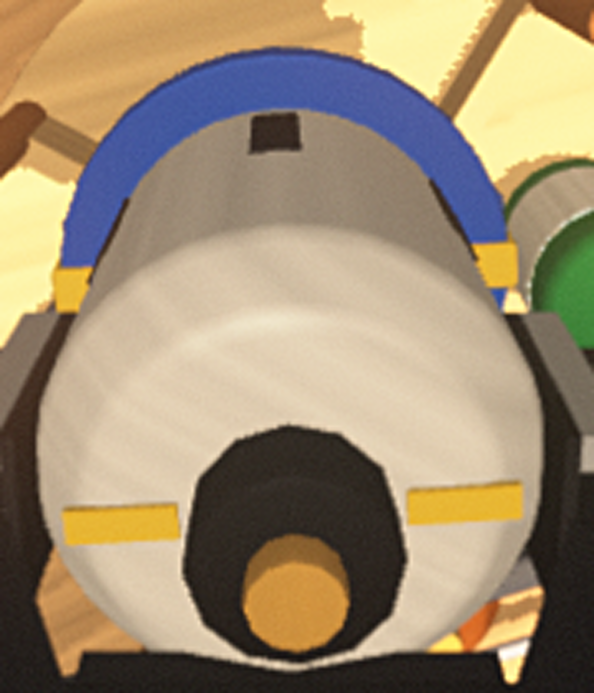

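View pics/c11.png

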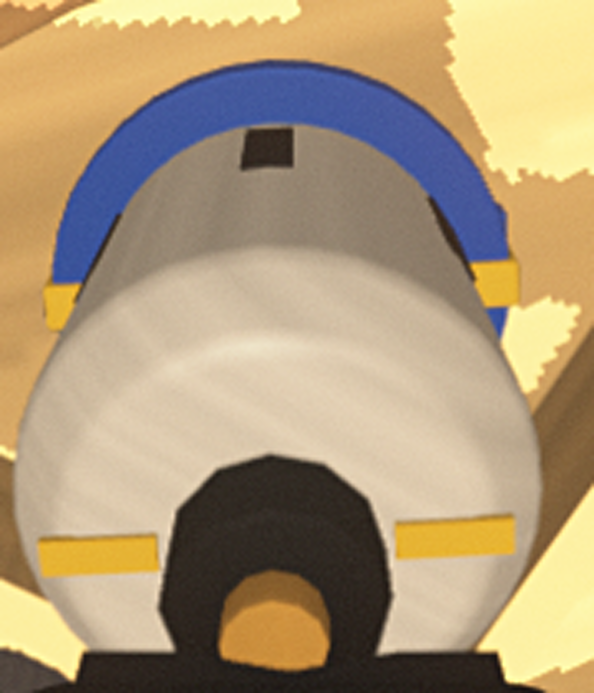

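```bash
cat > fit.py <<'E'
from h import *
def fit(name,D,M,N=None,prior=None,s=3.3,o=(230,190)):
    p=eyes.camera_params('wrist');K=np.array(p['intrinsics']);M4=np.array(p['mount']);R=M4[:3,:3].T;c=(K,p['k1'],R,-R@M4[:3,3])
    px=np.array([D[0],D[1],D[2],D[3],M[0],M[1]]+([N] if N else []),float)/s+np.array(o)
    ro,ri,rm=.0238,.0117,.037
    P=np.array([[-ro,0,.1],[-ri,0,.1],[ri,0,.1],[ro,0,.1],[-rm,0,.030],[rm,0,.030]]+([[0,0,.116]] if N else []))
    # bowl frame in tool: z down-> bowl z = -tool z ; params x,y,zrim,yaw,tiltx,tilty
    def pts(v):
        Rb=Ro.from_rotvec([v[4],v[5],0]).as_matrix()@Ro.from_euler('z',v[3]).as_matrix()@np.c_[[0,1,0],[1,0,0],[0,0,-1]]
        return P@Rb.T+v[:3]
    f=lambda v:np.r_[(proj(c,pts(v))-px).ravel(),v[4]*30,v[5]*30]
    r=least_squares(f,[0,0,.058,0,0,0]); v=r.x
    print(name,'x,y,zrim mm',(v[:3]*1e3).round(1),'yaw',np.degrees(v[3]).round(2),'tilt',np.degrees(v[4:]).round(2),'res',np.abs(r.fun).max().round(2)); return v
E
python3 - <<'E'
from fit import *
fit('w8',[(38,558),(158,552),(396,541),(516,535)],[(45,306),(519,283)])
fit('w9',[(64,527),(179,521),(408,508),(522,499)],[(55,290),(517,265)])
fit('w9',[(64,527),(179,521),(408,508),(522,499)],[(55,290),(517,265)],(296,598))
E
```

```text
w8 x,y,zrim mm [ 1.5 -0.1 53.1] yaw -3.01 tilt [-0.06 -0.57] res 1.41
w9 x,y,zrim mm [ 2.8  0.3 58.1] yaw -3.19 tilt [ 0.7  -0.18] res 1.34
w9 x,y,zrim mm [ 2.   0.3 58.5] yaw -3.18 tilt [ 0.69 -0.66] res 2.95
```

Run:
```python
from h import *
where();plan([(.553,.123,.31,17.5,.6)])
```

```text
t 10.97 pos [ 0.5259 -0.1649  0.2983] psi 59.87 w 0.0561 F [ 0.1  0.4 -3.8] q [-30.  20.  66.  -0.  94. -90.]
0.1614, 0.3501, -0.0156, 0.0000, 0.0001, 0.2354, 0.6
```

Call:
jog_arm(
  deltas=[0.01, 0.02, -0.012, 0, 0, 0.02, 0.6, 0.03, 0.066, -0.016, 0, 0, 0.05, 0.6, 0.05, 0.11, -0.016, 0, 0, 0.085, 0.6, 0.07, 0.153, -0.016, 0, 0, 0.12, 0.6, 0.09, 0.196, -0.016, 0, 0, 0.15, 0.6, 0.11, 0.24, -0.016, 0, 0, 0.18, 0.6, 0.13, 0.284, -0.016, 0, 0, 0.205, 0.6, 0.148, 0.32, -0.016, 0, 0, 0.225, 0.6, 0.158, 0.342, -0.016, 0, 0, 0.235, 0.6, 0.161, 0.35, -0.016, 0, 0, 0.235, 0.6, 0.161, 0.35, -0.016, 0, 0, 0.235, 0.6, 0.161, 0.35, -0.016, 0, 0, 0.235, 0.6],
)

```text
time_s: 11.97
position: [0.5533, 0.1221, 0.3094]
tool_rot: [[-0.303, 0.953, -0.002], [0.953, 0.303, -0.001], [0.0, -0.002, -1.0]]
ft_force: [-0.1, -0.1, -2.1]
grip_width: 0.0561
```

Run:
```python
from h import *
where(); shot('wrist','w10')
```

```text
t 11.97 pos [0.5533 0.1221 0.3094] psi 17.62 w 0.0561 F [-0.1 -0.1 -2.1] q [  0.  21.  62.  -0.  96. -17.]
```

View pics/w10.png

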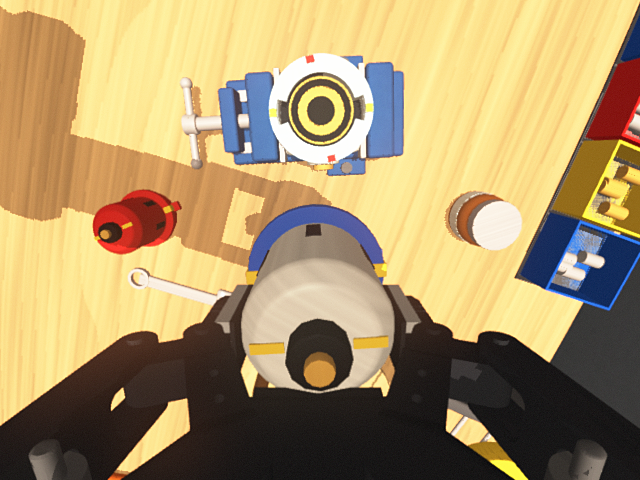

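Run:
```python
from h import *
crop('w10',260,45,385,170,6,'c12')
```

```text
(no output)
```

View pics/c12.png

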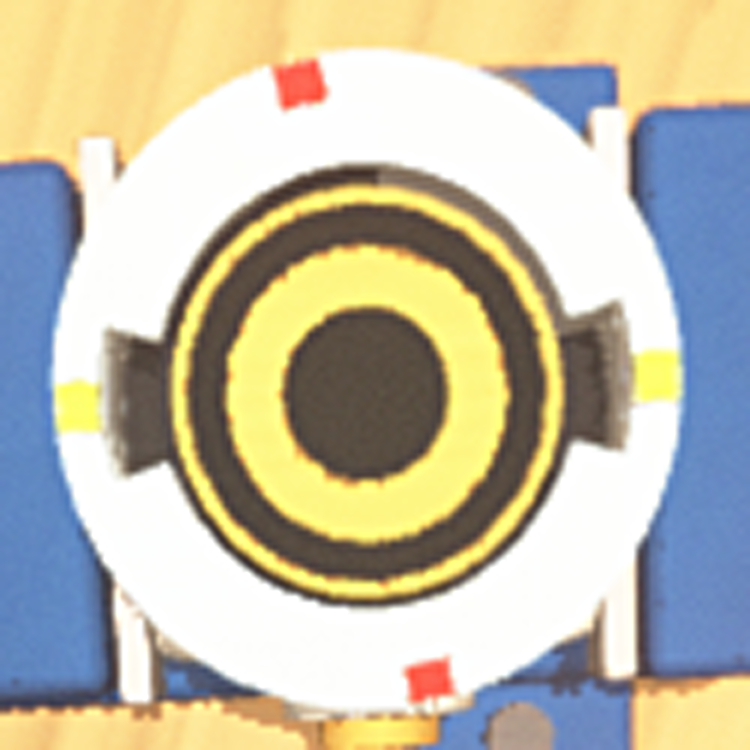

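Run:
```python
from h import *
T=cam('top');S=cam('scene');W=wc('w10')
t3=lambda x,y:(200+x/4.5,200+y/4.5); s4=lambda x,y:(310+x/5,250+y/5); w=lambda x,y:(260+x/6,45+y/6)
Wp=[w(658,376),w(77,407),w(301,84),w(430,680)]
# order: y far,y near, red left? 
P=atz(W,Wp,.1)
for n,p in zip(['ya','yb','ra','rb'],P): print(n,p)
print('ctr y',(P[0]+P[1])/2,'r',(P[2]+P[3])/2)
d=P[0]-P[1];print('slot',np.hypot(*d[:2]),np.degrees(np.arctan2(d[1],d[0]))); d=P[3]-P[2];print('notch',np.hypot(*d[:2]),np.degrees(np.arctan2(d[1],d[0])))
tp=[t3(147,145),t3(201,308),t3(96,268),t3(250,182)]; sp=[s4(187,330),s4(325,210),s4(331,328),s4(182,212)]
for c,pp in((T,tp),(S,sp)):
    Q=atz(c,pp,.1); print(Q[:2].mean(0),Q[2:].mean(0))
for i in range(4):
    X,r=tri([(T,tp[i]),(S,sp[i]),(W,Wp[i])]);print(X.round(4),np.abs(r).max().round(2))
    X,r=tri([(T,tp[i]),(W,Wp[i])]);print('  TW',X.round(4),np.abs(r).max().round(2))
# rim circle
print('rim', [atz(W,[w(368.5,y)],.1)[0].round(4).tolist() for y in (48,715)])
a=atz(W,[w(54,385),w(683,385)],.1);print(a.mean(0),np.linalg.norm(a[1]-a[0]))
```

```text
ya [0.56910382 0.24194429 0.1       ]
yb [0.47973827 0.20856559 0.1       ]
ra [0.50029179 0.26633223 0.1       ]
rb [0.5486634  0.18435194 0.1       ]
ctr y [0.52442105 0.22525494 0.1       ] r [0.52447759 0.22534209 0.1       ]
slot 0.09539569784891061 20.481032612132307
notch 0.09518707482417688 -59.45771509873812
[0.52159551 0.22149924 0.1       ] [0.5221546  0.22183946 0.1       ]
[0.52411141 0.22442947 0.1       ] [0.52437461 0.2244007  0.1       ]
[0.5688 0.2416 0.0988] 1.22
  TW [0.5732 0.2479 0.0604] 0.94
[0.4785 0.2085 0.0922] 1.0
  TW [0.4779 0.209  0.0876] 0.95
[0.4998 0.2661 0.0984] 1.28
  TW [0.4994 0.2678 0.0917] 1.4
[0.5487 0.1838 0.0923] 0.69
  TW [0.5496 0.1842 0.0799] 0.18
rim [[0.5089, 0.2746, 0.1], [0.5405, 0.1757, 0.1]]
[0.52433591 0.22631436 0.1       ] 0.10310162998152377
```

Run:
```python
from h import *
where();plan([(.5245,.224,.20,17.5,.6)])
```

```text
t 12.02 pos [0.5534 0.1216 0.3097] psi 17.56 w 0.0558 F [-0.6 -0.5 -1.7] q [  0.  21.  62.  -0.  96. -17.]
0.1418, 0.0046, 0.1463, -0.0004, 0.0000, 0.0003, 0.6
```

Call:
jog_arm(
  deltas=[0.01, 0, 0.0, 0, 0, 0, 0.6, 0.04, 0.001, 0.02, 0, 0, 0, 0.6, 0.08, 0.003, 0.045, 0, 0, 0, 0.6, 0.115, 0.004, 0.08, 0, 0, 0, 0.6, 0.135, 0.0046, 0.12, 0, 0, 0, 0.6, 0.142, 0.0046, 0.14, 0, 0, 0, 0.6, 0.142, 0.0046, 0.146, 0, 0, 0, 0.6, 0.142, 0.0046, 0.146, 0, 0, 0, 0.6, 0.142, 0.0046, 0.146, 0, 0, 0, 0.6],
)

```text
time_s: 12.77
position: [0.5254, 0.2245, 0.2021]
tool_rot: [[-0.301, 0.954, 0.002], [0.954, 0.301, 0.0], [-0.0, 0.002, -1.0]]
ft_force: [-0.6, -0.1, -1.6]
grip_width: 0.0565
```

Run:
```python
from h import *
where(); shot('wrist','w11'); shot('top','t5'); shot('scene','s5'); crop('t5',200,180,320,330,4,'c13'); crop('s5',300,230,440,350,5,'c14')
```

```text
t 12.77 pos [0.5254 0.2245 0.2021] psi 17.51 w 0.0565 F [-0.6 -0.1 -1.6] q [11. 25. 74. -0. 81. -6.]
```

View pics/w11.png

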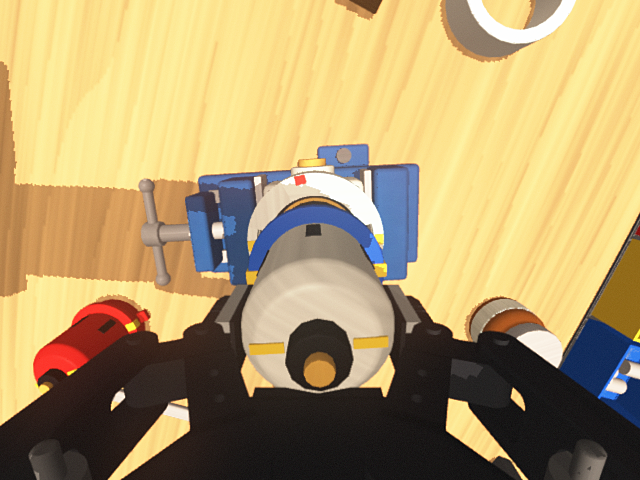

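View pics/c14.png

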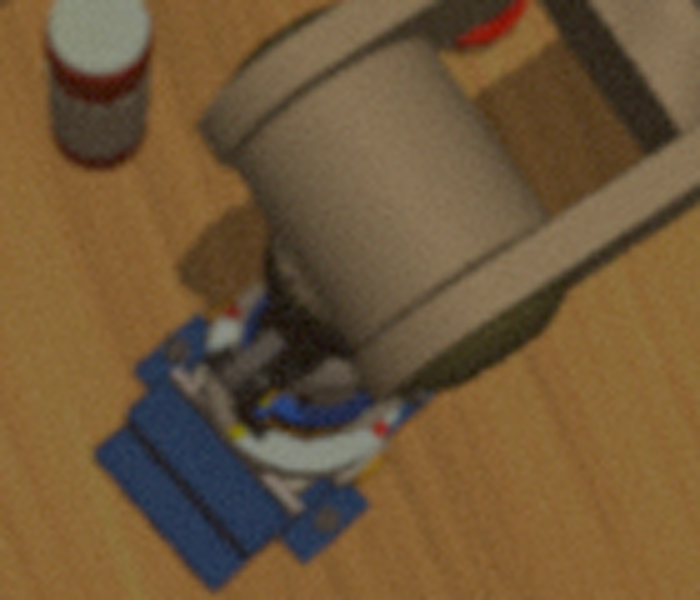

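Slot marks sit at (251,238) and (382,237), symmetric about the bowl's flange marks at (251,277) and (380,270). I go on down slowly, watching the force.

Call:
jog_arm(
  deltas=[0, 0, 0.015, 0, 0, 0, 0.6, 0, 0, 0.03, 0, 0, 0, 0.6, 0, 0, 0.04, 0, 0, 0, 0.6, 0, 0, 0.045, 0, 0, 0, 0.6, 0, 0, 0.048, 0, 0, 0, 0.6, 0, 0, 0.05, 0, 0, 0, 0.6, 0, 0, 0.05, 0, 0, 0, 0.6],
)

```text
time_s: 13.5
position: [0.5248, 0.2252, 0.1637]
tool_rot: [[-0.302, 0.953, 0.0], [0.953, 0.302, 0.0], [-0.0, 0.0, -1.0]]
ft_force: [-0.3, 0.0, -2.8]
grip_width: 0.0559
```

Run:
```python
from h import *
where(); shot('wrist','w12'); crop('w12',220,160,420,330,4,'c15')
```

```text
t 13.5 pos [0.5248 0.2252 0.1637] psi 17.57 w 0.0559 F [-0.3  0.  -2.8] q [11. 27. 77.  0. 76. -6.]
```

View pics/c15.png

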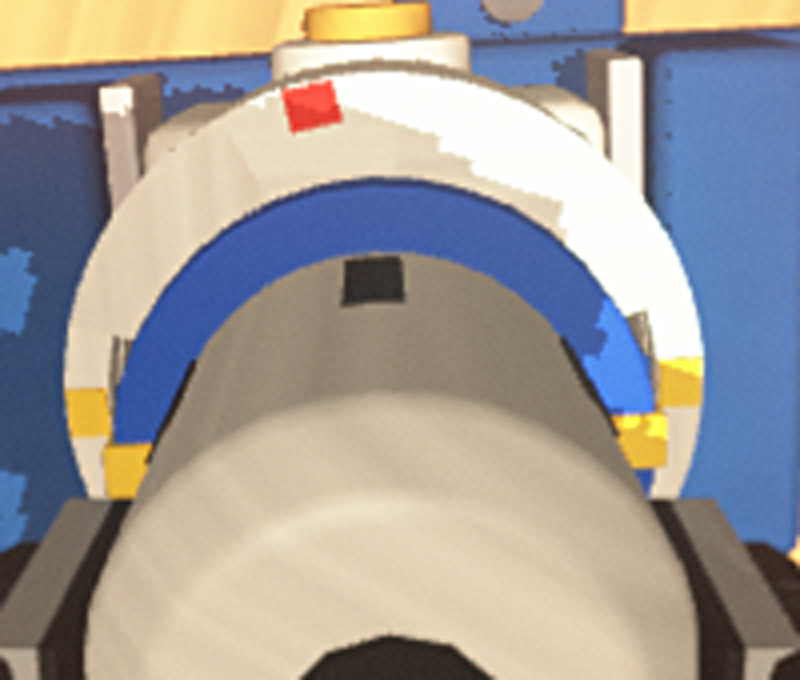

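Run:
```python
from h import *
W=wc('w12'); w=lambda x,y:(220+x/4,160+y/4)
P=atz(W,[w(88,412),w(681,381)],.1); print(P.mean(0),np.hypot(*(P[1]-P[0])[:2]))
for z in (.129,.132,.135):
    Q=atz(W,[w(107,470),w(664,440)],z); print(z,Q.mean(0),np.hypot(*(Q[1]-Q[0])[:2]), (Q.mean(0)-P.mean(0))@np.c_[Rpsi(17.5)][:,:2]*1e3, np.degrees(np.arctan2(*(Q[1]-Q[0])[:2][::-1])))
```

```text
[0.52405158 0.22535002 0.1       ] 0.09534806229519083
0.129 [0.52406153 0.22615598 0.129     ] 0.07788505868440225 [0.76567336 0.25184614] 20.774550234273484
0.132 [0.52373622 0.22721807 0.132     ] 0.07656549436627484 [1.87642233 0.26096464] 20.774550234273484
0.135 [0.52341091 0.22828015 0.135     ] 0.07524593004814736 [2.98717131 0.27008315] 20.774550234273498
```

Call:
jog_arm(
  deltas=[-0.002, 0, 0.002, 0, 0, 0, 0.6, -0.002, 0, 0.005, 0, 0, 0, 0.6, -0.002, 0, 0.009, 0, 0, 0, 0.6, -0.002, 0, 0.013, 0, 0, 0, 0.6, -0.002, 0, 0.017, 0, 0, 0, 0.6, -0.002, 0, 0.017, 0, 0, 0, 0.6, -0.002, 0, 0.017, 0, 0, 0, 0.6],
)

```text
time_s: 14.13
position: [0.5251, 0.2239, 0.151]
tool_rot: [[-0.302, 0.953, 0.0], [0.953, 0.302, 0.0], [-0.0, 0.0, -1.0]]
ft_force: [-0.9, -0.4, 3.6]
grip_width: 0.0556
```

Run:
```python
from h import *
where(); s=env.observe(); print(np.round(s['wrist_torque'],2));shot('wrist','w13'); crop('w13',220,160,420,330,4,'c16')
```

```text
t 14.13 pos [0.5251 0.2239 0.151 ] psi 17.58 w 0.0556 F [-0.9 -0.4  3.6] q [11. 28. 78. -0. 74. -6.]
[-0.06  0.28  0.06]
```

View pics/c16.png

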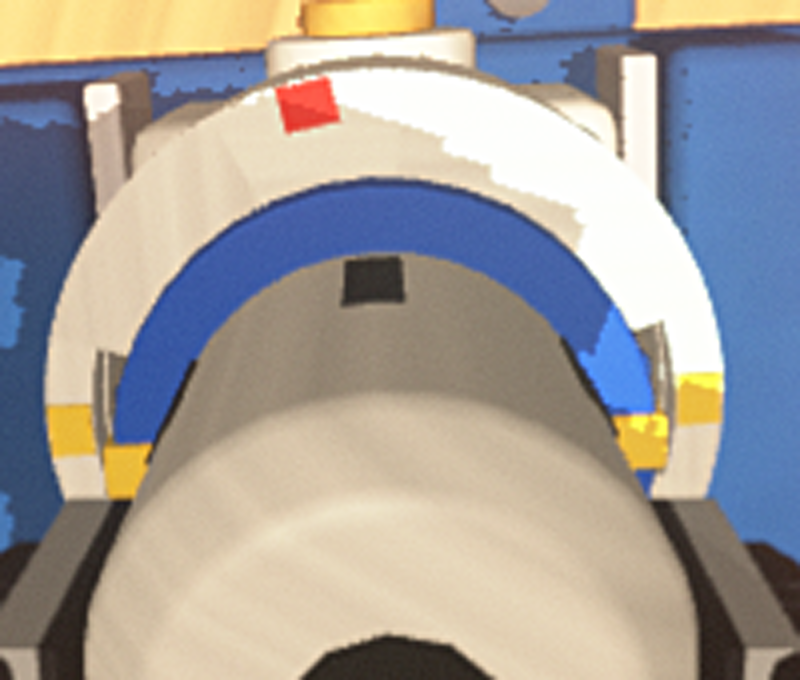

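Contact reads about 6 N with small side force, which fits the rim on the seal plate. I push on.

Call:
jog_arm(
  deltas=[0, 0, 0.002, 0, 0, 0, 0.6, 0, 0, 0.004, 0, 0, 0, 0.6, 0, 0, 0.006, 0, 0, 0, 0.6, 0, 0, 0.008, 0, 0, 0, 0.6, 0, 0, 0.01, 0, 0, 0, 0.6, 0, 0, 0.01, 0, 0, 0, 0.6, 0, 0, 0.01, 0, 0, 0, 0.6],
)

```text
time_s: 14.77
position: [0.5251, 0.2238, 0.1439]
tool_rot: [[-0.302, 0.953, 0.001], [0.953, 0.302, 0.0], [-0.0, 0.001, -1.0]]
ft_force: [-3.9, -0.5, 9.7]
grip_width: 0.0561
```

Run:
```python
from h import *
where(); s=env.observe(); print(np.round(s['wrist_torque'],2));shot('wrist','w14'); crop('w14',220,160,420,330,4,'c17')
```

```text
t 14.77 pos [0.5251 0.2238 0.1439] psi 17.58 w 0.0561 F [-3.9 -0.5  9.7] q [11. 28. 79. -0. 73. -6.]
[-0.1   0.66 -0.02]
```

View pics/c17.png

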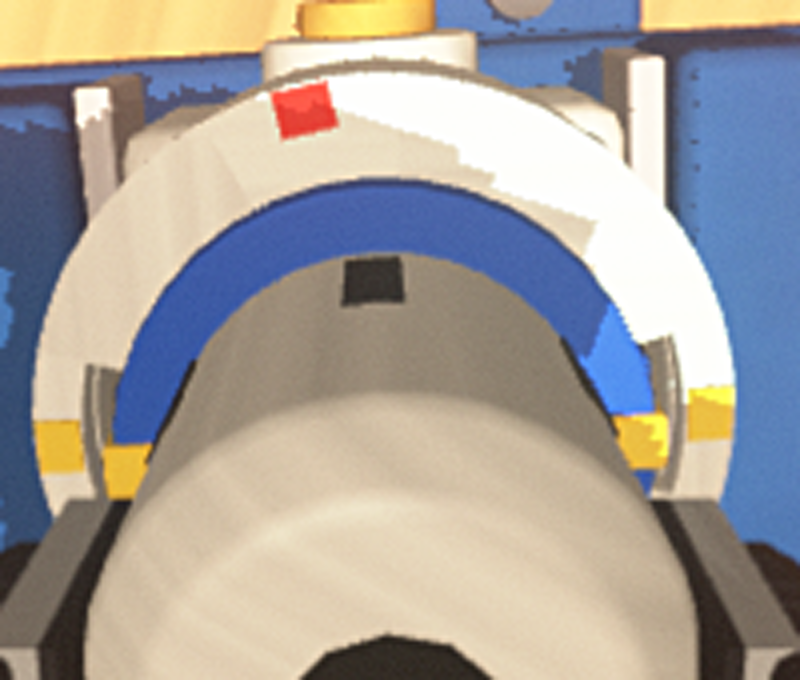

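Call:
jog_arm(
  deltas=[0, -0.001, 0.002, 0, 0, 0, 0.6, 0, -0.001, 0.004, 0, 0, 0, 0.6, 0, -0.001, 0.004, 0, 0, 0, 0.6, 0, -0.001, 0.004, 0, 0, 0, 0.6],
)

```text
time_s: 15.15
position: [0.525, 0.2238, 0.1414]
tool_rot: [[-0.302, 0.953, 0.003], [0.953, 0.302, 0.001], [-0.0, 0.003, -1.0]]
ft_force: [-3.2, -0.6, 11.8]
grip_width: 0.0563
```

Run:
```python
from h import *
where(); s=env.observe(); print(np.round(s['wrist_torque'],2))
```

```text
t 15.15 pos [0.525  0.2238 0.1414] psi 17.57 w 0.0563 F [-3.2 -0.6 11.8] q [11. 28. 79.  0. 72. -6.]
[-0.06  0.38  0.01]
```

Call:
jog_arm(
  deltas=[0, 0, 0, 0, 0, 0.02, 0.6, 0, -0.0002, 0, 0, 0, 0.05, 0.6, 0.0001, -0.0004, 0, 0, 0, 0.08, 0.6, 0.0003, -0.0006, 0, 0, 0, 0.11, 0.6, 0.0004, -0.0008, 0, 0, 0, 0.14, 0.6, 0.0005, -0.001, 0, 0, 0, 0.17, 0.6, 0.0006, -0.001, 0, 0, 0, 0.2, 0.6, 0.0006, -0.001, 0, 0, 0, 0.2, 0.6],
)

```text
time_s: 15.82
position: [0.5255, 0.2242, 0.142]
tool_rot: [[0.321, 0.947, 0.007], [0.947, -0.321, 0.001], [0.003, 0.006, -1.0]]
ft_force: [0.6, 1.1, 10.1]
grip_width: 0.0561
```

Run:
```python
from h import *
where(); s=env.observe(); print(np.round(s['wrist_torque'],2)); shot('wrist','w15'); crop('w15',220,150,420,330,4,'c18')
```

```text
t 15.82 pos [0.5255 0.2242 0.142 ] psi -18.71 w 0.0561 F [ 0.6  1.1 10.1] q [11. 28. 79.  0. 72. 30.]
[-0.06 -0.48 -0.01]
```

View pics/c18.png

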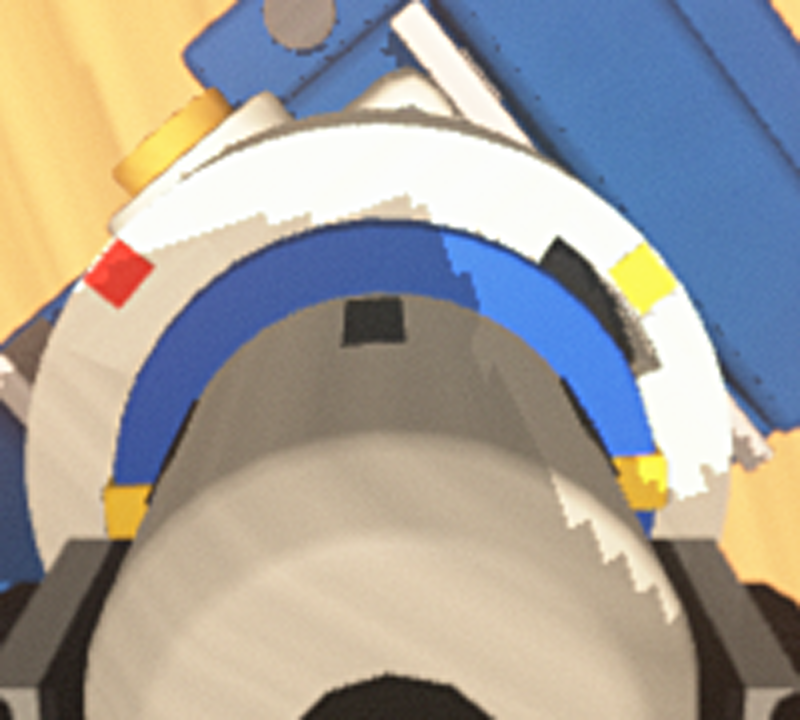

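It turns freely under the bridges with no slip in the grip, since the flange marks have not moved in view. I finish the turn.

Call:
jog_arm(
  deltas=[0, -0.0002, 0.0005, 0, 0, 0.03, 0.6, 0, -0.0003, 0.0005, 0, 0, 0.06, 0.6, 0.0002, -0.0004, 0.0005, 0, 0, 0.09, 0.6, 0.0003, -0.0005, 0.0005, 0, 0, 0.12, 0.6, 0.0004, -0.0007, 0.0005, 0, 0, 0.15, 0.6, 0.0005, -0.0008, 0.0005, 0, 0, 0.18, 0.6, 0.0006, -0.0009, 0.0005, 0, 0, 0.21, 0.6, 0.0007, -0.001, 0.0005, 0, 0, 0.235, 0.6, 0.0008, -0.0011, 0.0005, 0, 0, 0.255, 0.6, 0.0008, -0.0011, 0.0005, 0, 0, 0.255, 0.6, 0.0008, -0.0011, 0.0005, 0, 0, 0.255, 0.6],
)

```text
time_s: 16.78
position: [0.5249, 0.2245, 0.1416]
tool_rot: [[0.901, 0.433, 0.006], [0.433, -0.901, 0.0], [0.006, 0.003, -1.0]]
ft_force: [2.1, -0.1, 10.8]
grip_width: 0.056
```

Run:
```python
from h import *
where(); s=env.observe(); print(np.round(s['wrist_torque'],2)); shot('wrist','w16'); crop('w16',220,150,420,330,4,'c19')
```

```text
t 16.78 pos [0.5249 0.2245 0.1416] psi -64.35 w 0.056 F [ 2.1 -0.1 10.8] q [11. 28. 79. -0. 72. 76.]
[-0.5  -0.42  0.02]
```

View pics/c19.png

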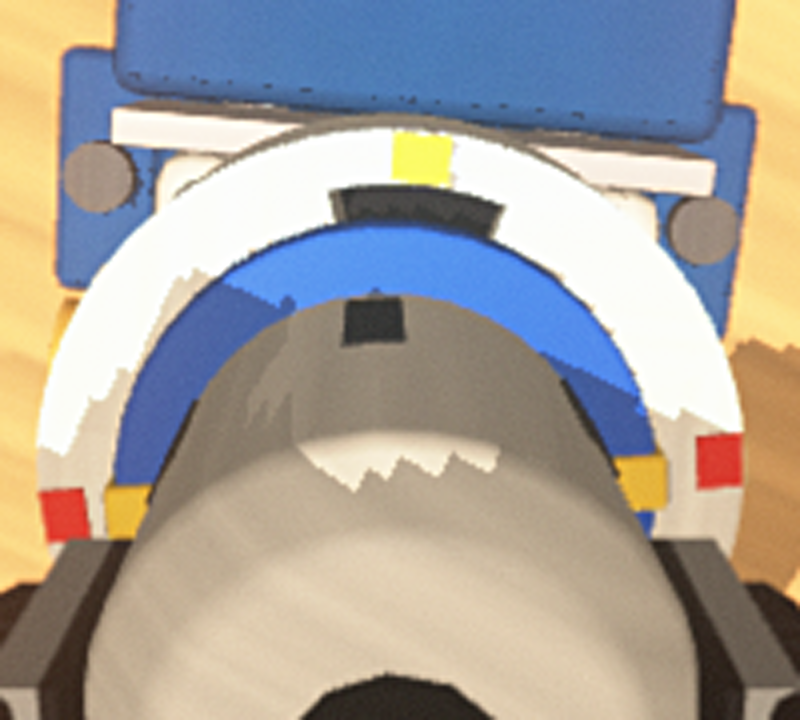

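The lug line is at about -61° against a notch line of -59.5°. I ease up so the spring lifts the bowl.

Call:
jog_arm(
  deltas=[0, 0, -0.0015, 0, 0, 0, 0.6, 0, 0, -0.003, 0, 0, 0, 0.6, 0, 0, -0.0045, 0, 0, 0, 0.6, 0, 0, -0.006, 0, 0, 0, 0.6, 0, 0, -0.007, 0, 0, 0, 0.6, 0, 0, -0.007, 0, 0, 0, 0.6, 0, 0, -0.007, 0, 0, 0, 0.6],
)

```text
time_s: 17.42
position: [0.5246, 0.2244, 0.1461]
tool_rot: [[0.901, 0.433, 0.005], [0.433, -0.901, -0.0], [0.004, 0.002, -1.0]]
ft_force: [3.4, -0.2, 6.1]
grip_width: 0.0559
```

Run:
```python
from h import *
where(); s=env.observe(); print(np.round(s['wrist_torque'],2))
```

```text
t 17.42 pos [0.5246 0.2244 0.1461] psi -64.33 w 0.0559 F [ 3.4 -0.2  6.1] q [11. 28. 79. -0. 73. 76.]
[-0.52 -0.67  0.02]
```

Call:
jog_arm(
  deltas=[0, 0, -0.001, 0, 0, 0, 0.6, 0, 0, -0.002, 0, 0, 0, 0.6, 0, 0, -0.002, 0, 0, 0, 0.6, 0, 0, -0.002, 0, 0, 0, 0.6],
)

```text
time_s: 17.75
position: [0.5242, 0.2243, 0.1464]
tool_rot: [[0.901, 0.433, 0.003], [0.433, -0.901, -0.0], [0.002, 0.002, -1.0]]
ft_force: [6.6, -0.6, -0.8]
grip_width: 0.0559
```

Run:
```python
from h import *
where(); s=env.observe(); print(np.round(s['wrist_torque'],2))
```

```text
t 17.75 pos [0.5242 0.2243 0.1464] psi -64.34 w 0.0559 F [ 6.6 -0.6 -0.8] q [11. 28. 79. -0. 73. 76.]
[-0.68 -1.37  0.04]
```

The force fell sharply with almost no rise, so the lugs are seated against the notches. I release.

Call:
jog_arm(
  deltas=[0, 0, 0.001, 0, 0, 0, 0.6, 0, 0, 0.001, 0, 0, 0, 0.3, 0, 0, 0.001, 0, 0, 0, -0.2, 0, 0, 0.001, 0, 0, 0, -0.6, 0, 0, 0.001, 0, 0, 0, -1, 0, 0, 0.001, 0, 0, 0, -1, 0, 0, 0.001, 0, 0, 0, -1, 0, 0, 0.001, 0, 0, 0, -1, 0, 0, 0.001, 0, 0, 0, -1],
)

```text
time_s: 18.5
position: [0.5227, 0.2247, 0.1457]
tool_rot: [[0.901, 0.433, -0.001], [0.433, -0.901, 0.0], [-0.001, -0.0, -1.0]]
ft_force: [-0.3, 0.3, -0.4]
grip_width: 0.0853
```

Run:
```python
from h import *
where(); shot('wrist','w17')
```

```text
t 18.5 pos [0.5227 0.2247 0.1457] psi -64.32 w 0.0853 F [-0.3  0.3 -0.4] q [11. 28. 79.  0. 73. 76.]
```

View pics/w17.png

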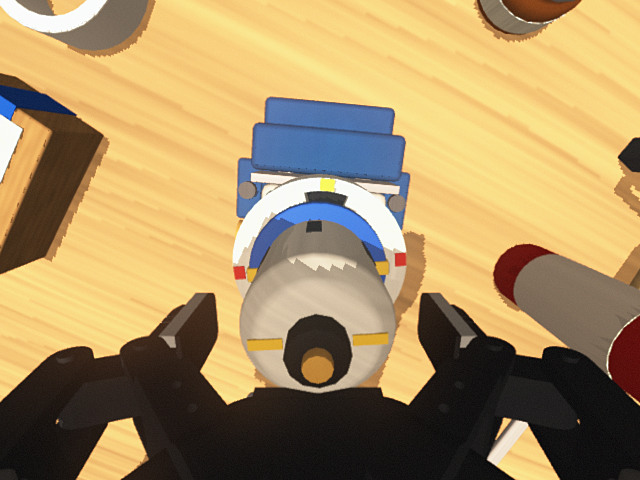

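The fingers are clear on both sides of the bowl. I rise straight up, then back off for a look.

Call:
jog_arm(
  deltas=[0, 0, -0.02, 0, 0, 0, -1, 0, 0, -0.06, 0, 0, 0, -1, 0, 0, -0.1, 0, 0, 0, -1, 0, 0, -0.15, 0, 0, 0, -1, 0, 0, -0.2, 0, 0, 0, -1, 0, 0, -0.22, 0, 0, 0, -1, -0.04, 0, -0.22, 0, 0, 0, -1, -0.08, 0, -0.22, 0, 0, 0, -1, -0.1, 0, -0.22, 0, 0, 0, -1, -0.1, 0, -0.22, 0, 0, 0, -1, -0.1, 0, -0.22, 0, 0, 0, -1],
)

```text
time_s: 19.47
position: [0.4552, 0.1921, 0.3113]
tool_rot: [[0.901, 0.433, 0.001], [0.433, -0.901, 0.0], [0.001, 0.0, -1.0]]
ft_force: [-0.3, -0.6, -0.1]
grip_width: 0.0854
```

Run:
```python
from h import *
where(); shot('wrist','w18'); shot('top','t8'); shot('scene','s8'); crop('w18',230,80,430,280,3,'c20')
```

```text
t 19.47 pos [0.4552 0.1921 0.3113] psi -64.34 w 0.0854 F [-0.3 -0.6 -0.1] q [ 9. 13. 74.  0. 93. 73.]
```

View pics/w18.png

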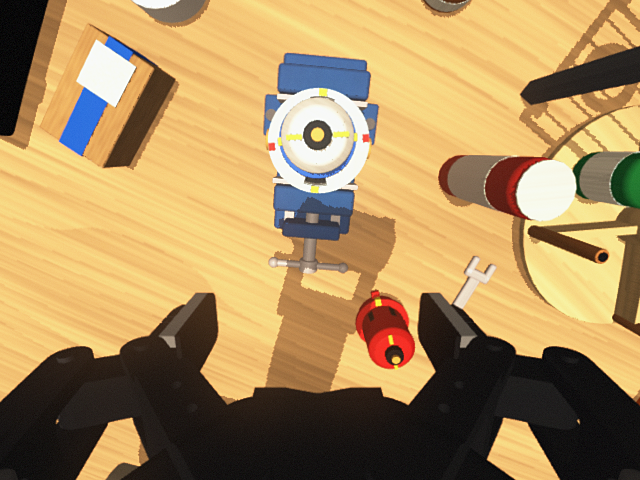

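View pics/t8.png

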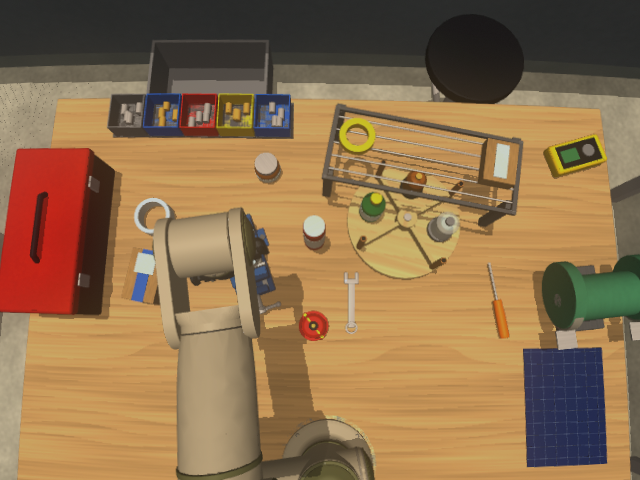

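View pics/c20.png

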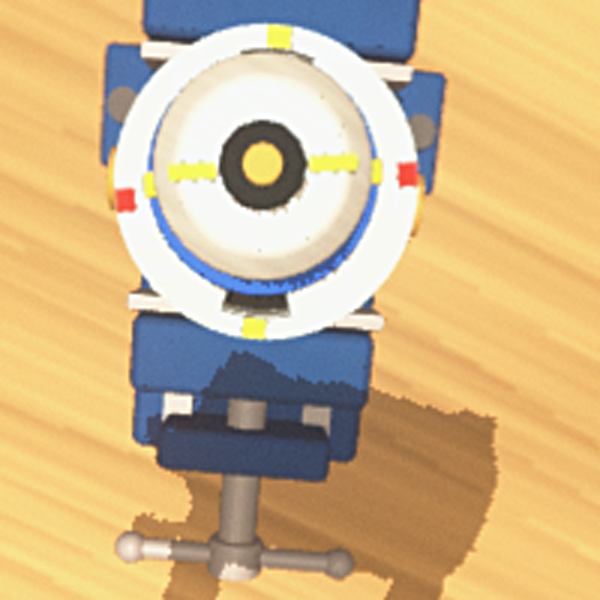

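In the crop the bowl's flange marks (150,184) and (377,172) lie in line with the red notch marks (125,199) and (407,174).

Run:
```python
from h import *
W=wc('w18'); w=lambda x,y:(230+x/3,80+y/3)
def ln(a,b,z):
    P=atz(W,[w(*a),w(*b)],z);d=P[1]-P[0];print(z,P.mean(0).round(4),np.hypot(*d[:2]).round(4),np.degrees(np.arctan2(d[1],d[0])).round(2))
print('head');ln((280,36),(255,327),.1);ln((125,199),(407,174),.1)
print('bowl at 14mm');ln((168,173),(357,160),.186);ln((150,184),(377,172),.116);print(atz(W,[w(262,162)],.202))
```

```text
head
0.1 [0.524  0.2249 0.1   ] 0.0949 -159.41
0.1 [0.5237 0.2253 0.1   ] 0.0953 -59.49
bowl at 14mm
0.186 [0.5254 0.2272 0.186 ] 0.048 -60.61
0.116 [0.5253 0.2269 0.116 ] 0.0729 -61.47
[[0.52555359 0.22740452 0.202     ]]
```

Angle and centre look right. I move the arm out of the fixed cameras' view to check depth and tilt from more views.

Run:
```python
from h import *
plan([(.25,.40,.33,-64.3,-1)])
```

```text
-0.1278, -0.3686, -0.0259, -0.0000, 0.0001, -0.0002, -1
```

Call:
jog_arm(
  deltas=[-0.128, -0.369, -0.026, 0, 0, 0, -1, -0.128, -0.369, -0.026, 0, 0, 0, -1, -0.128, -0.369, -0.026, 0, 0, 0, -1, -0.128, -0.369, -0.026, 0, 0, 0, -1, -0.128, -0.369, -0.026, 0, 0, 0, -1, -0.128, -0.369, -0.026, 0, 0, 0, -1, -0.128, -0.369, -0.026, 0, 0, 0, -1, -0.128, -0.369, -0.026, 0, 0, 0, -1, -0.128, -0.369, -0.026, 0, 0, 0, -1, -0.128, -0.369, -0.026, 0, 0, 0, -1],
)

```text
time_s: 20.45
position: [0.2494, 0.4002, 0.3299]
tool_rot: [[0.901, 0.434, -0.0], [0.434, -0.901, -0.001], [-0.001, 0.001, -1.0]]
ft_force: [0.4, -0.7, 0.4]
grip_width: 0.0856
```

Run:
```python
from h import *
where(); shot('top','t9'); shot('scene','s9'); crop('t9',200,190,290,300,5.5,'c21'); crop('s9',310,250,430,360,5.5,'c22')
```

```text
t 20.45 pos [0.2494 0.4002 0.3299] psi -64.29 w 0.0856 F [ 0.4 -0.7  0.4] q [ 44.  11.  74.  -0.  95. 108.]
```

View pics/c21.png

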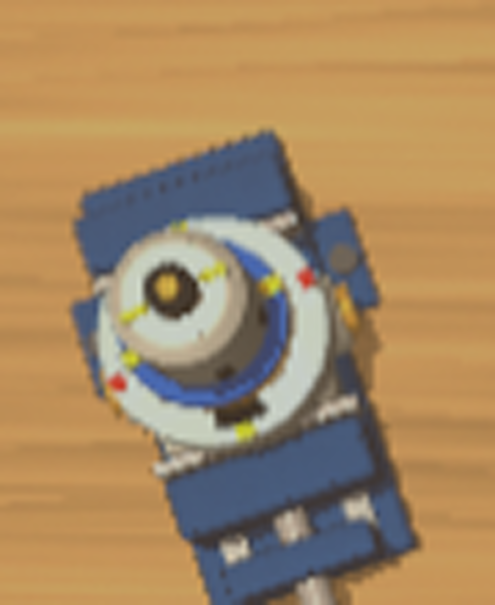

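View pics/c22.png

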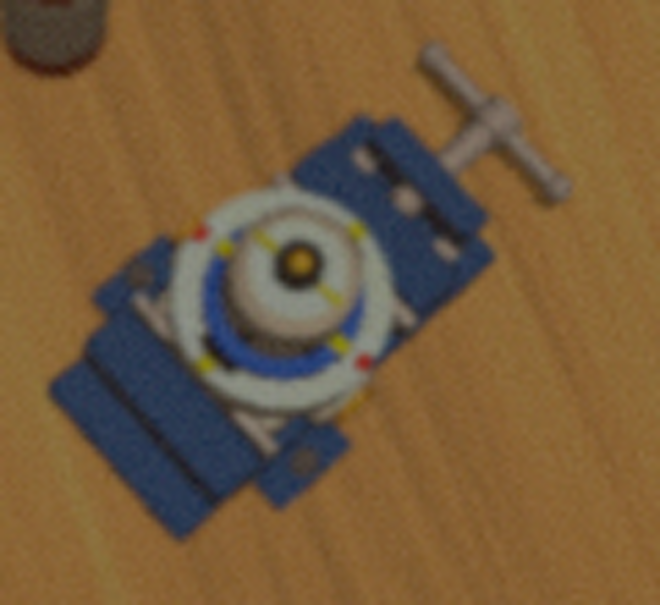

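View pics/s9.png

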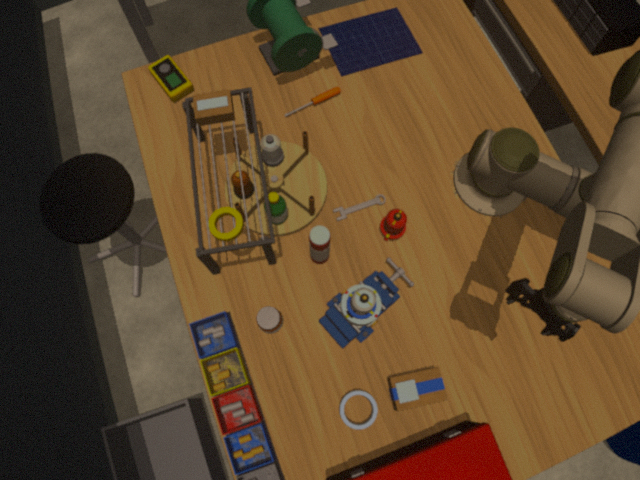

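Run:
```python
from h import *
T=cam('top');S=cam('scene');W=wc('w18')
t=lambda x,y:(200+x/5.5,190+y/5.5); s=lambda x,y:(310+x/5.5,250+y/5.5); w=lambda x,y:(230+x/3,80+y/3)
def g(n,a,b,c):
    X,r=tri([(T,t(*a)),(S,s(*b)),(W,w(*c))]); print(n,X.round(4),r.round(1)); return X
n=g('nip',(169,287),(300,260),(262,162))
b=[g('fl',(131,358),(341,343),(150,184)),g('fl',(271,284),(225,247),(377,172))]
h=[g('y',(177,228),(206,365),(280,36)),g('y',(246,430),(358,230),(255,327)),g('r',(117,383),(365,362),(125,199)),g('r',(306,277),(200,232),(407,174))]
H=np.mean(h,0);print('head',H,'flange-head',np.mean(b,0)-H,'nip-head',n-H)
```

```text
nip [0.5259 0.2271 0.1917] [-1.1 -0.4 -0.   1.1  0.5  0.5]
fl [0.5079 0.2583 0.1125] [-1.5 -0.3  0.8  1.   1.   0.4]
fl [0.5428 0.1946 0.1111] [ 0.1 -0.6 -0.4 -0.2 -0.3  0.3]
y [0.5689 0.2415 0.0965] [-0.5 -0.1 -0.2  0.2  0.2  0.2]
y [0.4786 0.2074 0.0908] [-0.5  0.1 -0.2  0.5  0.3  0.2]
r [0.4991 0.2665 0.0938] [-1.  -0.2 -0.   0.5  0.5  0.4]
r [0.5485 0.1829 0.0914] [-0.3 -0.1 -0.1  0.6  0.3  0.3]
head [0.52378094 0.2245783  0.09312788] flange-head [0.00155049 0.00185512 0.0186687 ] nip-head [0.00208573 0.00256488 0.09855073]
```

```bash
python3 -c "
from rig import close_job
print(close_job())"
```

```text
the job is handed in; nothing more can be done
None
```

The blue-collared bowl is fitted and locked in the filter head. I handed the job in at about 20.5 s of the 72 s allowed; the hand-in gives no verdict.

I turned the carousel about 155° in two strokes, pushing a post held loosely between the fingers. I then lifted the bowl out, set its lugs in the slots and pushed down to about 19 mm. After a clockwise turn of about 82° I eased up until the force dropped sharply at the notches, then released.

**Last checks:**
- **Lug line:** within about 2° of the notch line (limit about 9.7°).
- **Upright:** the flange and end marks line up, so no measurable tilt.
- **Centring:** about 2.5 to 3 mm off the head's axis (limit 5 mm).
- **Bench and carousel:** the other containers are standing, and nothing on the bench looks moved in the camera views.
- **Robot:** clear of everything.

**Where the checks disagreed:** the final depth was not settled by the cameras. The flange marks suggest about 11 to 12 mm below the head's rim, and the nipple about 17.5 mm. The arm's height while the bowl was still held gives about 14.6 mm. With the hard upward stop I felt, that fits the nominal 14 mm.

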